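# Hang a slide carrier in the slide dryer and start it

## Robot

A 6-joint arm with a two-finger parallel gripper is mounted at the origin on a cart in front of the work surface, level with it; the furniture and walls round the work are solid. World frame = base frame: x ahead of the robot, y to its left, z up, the work surface at z = 0. Lengths are in mm, angles in rad, forces in N, time in s.
With the tool pointing down it reaches from about 275 to 750 mm from the base axis. Payload 10.2 kg.
Tool frame: the origin (TCP) lies between the finger pads; the fingertips stand 17 mm ahead of it and the grasp point (between the pads) lies 2 mm behind it; z points along the fingers, y is the line along which they close (so a half turn about z gives the same grasp; the last joint's range is limited). The gripper opens to 85 mm and grips with 20 to 120 N. Pads are 22 mm wide; open, the fingers measure 114 mm over their backs; the gripper's body (76 mm by 85 mm) begins 54 mm behind the grasp point. The pads swing forward as they close: fully open they stand 13 mm farther back than shut.
Start: joints at [0.882, 0.313, 1.498, -0, 1.331, -0.223], TCP at [235.81, 469.068, 248.294] pointing down, gripper open.
Joint ranges: [-2.94, 2.94], [-0.97, 2.17], [0.19, 2.56], [-1.23, 4.37], [0.02, 3.11], [-2.88, 2.88]. Speed limits (rad/s): [2.39, 2.39, 3.01, 3.14, 3.14, 3.14].

## Interface

Orientations are given as a unit quaternion [w, x, y, z].
In Python, from rig import * gives the robot as it stands.
- The arm moves only by the tool step_arm, never from a script. Its argument "commands" is text: rows parted by semicolons, each of 7 numbers parted by spaces: the opening, from 0 (shut) to 1 (fully open), then the shift along the tool's x, y, z in cm, then the turn, a rotation vector about the tool's x, y, z in rad. In form: hand x y z rx ry rz; .... A call has 1 to 20 rows; each row is the pose to reach, as a shift and turn from the pose commanded when the call began, along the tool's axes at that moment; what a row does not reach only later rows make up. A row lasts 1/12 s, in which the tool goes at most 41.7 mm and 7.16 degrees, less where a joint would pass 70% of its speed; a pose out of reach is approached as far as the arm can. A call with a gripper value outside its range is refused whole. The fingers move at their own pace and stop on an object; "newtons" is the grip in N (left out, the last holds). Time passes only in rows, so rows that repeat a pose let the fingers close. It gives the time, the measured TCP pose, the force, the opening and the grip force at its end, in the units of the state.
- sense(): the state, without advancing time (a new reading comes with each control period).
- capture(name): name is "side" or "top" or "wrist"; returns the picture (400x640x3 uint8, red, green, blue); there is no depth.
- camera_model(name): a dict with "mtx" (3x3 intrinsics, pixels), "k1" (the pictures are not rectified: a ray, as slopes to the right and down, at radius r is drawn at 1 + k1 r^2 times it, then the intrinsics apply), "eye" and "rotation" of the camera in the world. Camera axes: x right, y down, z forward; pixel columns grow to the right and rows downward; lengths in mm; the calibration is good to about 2 mm. A picture is of the moment at which its call begins: read the wrist's pose just before it. camera_model takes no time and is no camera call; for the wrist camera it gives the pose at the moment of the call.
- finish_job(): hands the job in; it is judged then, once.
Trained networks look in the newest picture that a camera, given by its name, has taken for a name from the list of things; names that differ only in an ending like _2 or _b are one class to them, and where a whole thing is asked for, a point or a joint stands for the part that bears it (a point fixed in the world has none). Each returns a list of dicts, best first, with "score" (0 to 1); they miss things now and then, are a little off and sometimes report something else, mostly with a low value. They report only what shows in the picture. A call takes as long as a camera call.
- search_frame(camera, label): "rect" ([centre column, centre row, width, height] in pixels, round what is visible of it).
- trace(camera, label): "mask" (400x640 bool, what is visible of it) and "rect" ([centre column, centre row, width, height] in pixels, round what is visible of it).
- spot_point(camera, label): "xy" ([column, row] in pixels: a listed point, or the origin of a listed thing).
The state is a dict: "time_s": time; "joints": joint angles; "dq": joint speeds; "tau": joint torques, N m; "eef_pos": TCP position; "ee_rot": TCP orientation; "force": force on the tool from outside, world axes, zero at the start; "wrist_torque": the same for the moment, N m; "grip_width": opening from 0.0 (shut) to 1.0 (fully open); "grip_force": force on a finger pad.
Only numpy, scipy, OpenCV 4.12 (cv2) and the standard library are available. Lean on these libraries where they do the work, as an engineer would, in place of code of your own. Each camera call takes 0.05 s, during which the arm holds its last target. There are 200 camera calls.

## Task

Lift the slide carrier out of its trough, hook it over the open part of the dryer's rail and slide it along under the visor until its grip is centred on the marker clip, where it stays hanging, slides upright all the way. Then take the flat screwdriver from its stand, turn the dryer's slotted selector with it (not with the fingers) a quarter turn clockwise to its stop, and put the screwdriver back in its stand. Leave the staining jar and the sample cup where they are.

Things in the scene. Friction and masses are not known exactly. Their poses are not given: they have to be found in the camera images.
- carrier: Steel slide carrier, loose, 0.21 to 0.34 kg: a rack of nine upright glass slides, 40 mm in x, 84 in y, 86 high, with a bent sheet hook and a black grip above it. It stands upright in the trough. Origin: centre of its underside, z up. A strap (x -18 to -12 mm) joins rack and hook; no other part of the rack is higher than 86 mm.
- hook (a point): Inner top of the hook, 145 mm above the carrier's underside, where the rail's top comes to bear; axes as the carrier's. Hook 40 mm wide in y, opens downward for a 12 mm bar along y with 3 mm play; strap on its -x side, free lip on its +x side (x 12 to 19 mm), ending 23 mm below this point. Bring it over the rail in its own +x direction, raised 28 to 40 mm, then lower.
- grip (a point): Centre of the carrier's black plastic grip, 12 mm thick in x, 44 wide in y, 46 high; 50 mm above the hook's inner top and 16 mm to its -x side.
- trough: White ceramic trough, fixed, 60 x 104 x 55 mm, open on top, walls and floor 4 mm. Origin: centre of its underside. The carrier stands in it with the same yaw (within 0.03 rad) and 3 to 9 mm of room all round. The eyepieces of the microscope to its left overhang at 300 to 395 mm height, out to y -0.11 m.
- dryer: White slide dryer, fixed, 265 mm long. Origin: on the worktop below the middle of the rail; x points away from the robot to the blower, y along the rail, z up. Rail 12 mm thick, top at z 175 mm, free between posts at y -126 and 111. Tray rim below it 18 mm high. Blower behind it: x 30 to 130, y -125 to 10, top z 190. Console: x 40 to 130, y 20 to 120, top z 100.
- rail_open (a point): Top of the rail in the middle of its open part, dryer's x 0, y 58, z 175 mm; axes as the dryer's. Hook the carrier on here (within 10 mm along y; a hook nearer the visor meets its flared mouth), its lip to the dryer's +x, its y axis along the dryer's.
- visor_mouth (a point): Front corner of the sheet visor where its level part begins (dryer's x 0, y 5, underside z 187 mm, top 190). The visor covers the rail from here to y -120, forward to x 0, and flares up from here to z 200 at y 23. The hook passes under it only by sliding along the rail toward -y; the grip passes in front of its edge.
- station_marker: Dark steel clip with an upright rib, 20 mm wide in y, fixed on the visor's front edge at a place that varies, its top 9 mm above the visor. Origin: on the visor's edge in the middle of the clip (dryer's x 0, z 190 mm); axes as the dryer's. The carrier's middle belongs at the same y, within 8 mm.
- selector (a joint): Slotted selector on the dryer's console, rad: 0 with its slot along the rail, growing clockwise seen from above to a stop at 1.571, slot across the rail. Starts between 0 and 0.2. 0.05 N m of friction; it stays where it is left.
- slot (a point): Middle of the selector's slot at its mouth, z 114 mm; turns with the selector, its y axis along the slot. Slot 5 mm wide, 10 deep (bottom z 104), 33 long, lips chamfered to 11 mm width. The steel rotor (dark slot) sits in a raised round bezel, 34 mm inside, 48 outside, top z 116 mm.
- screwdriver: Flat screwdriver, loose, 0.12 kg, 168 mm long, blade down in its stand, tip 6 mm above the worktop. Origin: middle of the blade's tip; z up to the handle, y along the blade's width. Blade 16 mm wide, 3 thick (0.13 rad play in the slot), shaft 10 thick, round black handle 32 mm thick from 76 to 166 mm above the tip; take it at 125 to 150 mm.
- stand: Grey block, fixed, 56 x 56 x 82 mm, with a 21 mm round hole straight down its middle: the screwdriver's stand. The handle's lower shoulder rests on its top. Origin: centre of its underside.
- coplin_jar: Glass staining jar with lid, 48 x 58 x 112 mm, loose bystander right of the dryer; origin at the centre of its underside. Leave it.
- sample_cup_3: Upright sample cup with screw lid, 47 x 47 x 66 mm, loose bystander between dryer and microscope; origin at the centre of its underside. Leave it.

How it is judged:
By the outcome, as a careful person would: the job done as asked, in the order asked, and still so for the second after the job is handed in, with the robot touching nothing.
It also fails if it takes over 72 s, if anything falls off the work surface, if the arm or the gripper's body presses on something with over 40 N, if the wrist force passes 120 N, or if a joint passes its speed limit or range.

## Working session

There is one attempt and no reset: what is moved stays moved. The work goes in short steps, Python scripts to look and compute and a tool call to move; the robot and the scene stay as the last step left them, time stands still between calls to the robot, and variables do not carry over. Pictures are saved under pics/ and viewed, at most 10 in all, crops included, and the job is handed in when it is done.

Besides the shell and the picture viewer there is one more tool, called as name(argument=value, ...), one argument or row to a line, values as JSON. step_arm: Moves the arm, as the interface text tells. Its arguments: {"type":"object","properties":{"commands":{"type":"string"},"newtons":{"type":"number"}},"required":["commands"]}

```bash
mkdir -p pics; ls
cat > h.py <<'E'
from rig import *
import numpy as np, cv2
from scipy.spatial.transform import Rotation as R
def ray(cam,px,m=None):
    m=m or camera_model(cam); K=np.array(m["mtx"],float); 
    d=np.array([(px[0]-K[0,2])/K[0,0],(px[1]-K[1,2])/K[1,1]]); u=d.copy()
    for _ in range(20): u=d/(1+m["k1"]*(u@u))
    return np.array(m["eye"],float), np.array(m["rotation"],float)@np.array([u[0],u[1],1])
def atz(cam,px,z,m=None):
    e,d=ray(cam,px,m); return e+d*(z-e[2])/d[2]
def proj(cam,P,m=None):
    m=m or camera_model(cam); K=np.array(m["mtx"],float)
    c=np.array(m["rotation"]).T@(np.array(P,float)-np.array(m["eye"])); u=c[:2]/c[2]; u=u*(1+m["k1"]*(u@u))
    return np.array([K[0,0]*u[0]+K[0,2],K[1,1]*u[1]+K[1,2]])
def tri(obs):
    A=np.zeros((3,3));b=np.zeros(3)
    for cam,px in obs:
        e,d=ray(cam,px); d=d/np.linalg.norm(d); M=np.eye(3)-np.outer(d,d); A+=M;b+=M@e
    p=np.linalg.solve(A,b)
    return p,[np.round(proj(c,p)-px,1) for c,px in obs]
def save(cam,name):
    im=capture(cam); cv2.imwrite(f"pics/{name}.png",im[:,:,::-1]); return im
E
python3 - <<'E'
from h import *
for c in ["side","top","wrist"]:
    save(c,c+"0"); m=camera_model(c); print(c,np.round(m["eye"]),np.round(m["rotation"],2).tolist(),m["k1"],np.round(m["mtx"]).tolist())
s=sense(); print(s["time_s"],s["eef_pos"],s["ee_rot"],s["force"])
for l in ["carrier","hook","grip","trough","dryer","rail_open","visor_mouth","station_marker","slot","screwdriver","stand","coplin_jar","sample_cup_3"]:
    for c in ["side","top"]:
        r=spot_point(c,l); print(l,c,[(np.round(q["xy"]).tolist(),round(q["score"],2)) for q in r[:2]])
E
```

```text
pics
side [   64. -1028.   589.] [-0.48, 0.83, -0.26, 0.16] -0.09423779323073153 [[417.0, 0.0, 319.0], [0.0, 417.0, 197.0], [0.0, 0.0, 1.0]]
top [ 190. -255. 1354.] [0.08, -0.58, 0.8, -0.11] -0.10780131742076955 [[520.0, 0.0, 324.0], [0.0, 520.0, 203.0], [0.0, 0.0, 1.0]]
wrist [172. 501. 373.] [0.12, 0.84, 0.52, 0.07] -0.0038264895741065286 [[276.0, 0.0, 318.0], [0.0, 276.0, 200.0], [0.0, 0.0, 1.0]]
0.15 [235.70967262 468.94221946 247.89157164] [-1.94898062e-04  2.30791937e-01  9.73003017e-01 -4.15797210e-04] [0.16501165 0.02676152 0.23057065]
carrier side [([252.0, 221.0], 0.63)]
carrier top [([276.0, 257.0], 0.66), ([313.0, 196.0], 0.55)]
hook side [([244.0, 172.0], 0.68)]
hook top [([272.0, 247.0], 0.64)]
grip side [([236.0, 151.0], 0.84)]
grip top [([268.0, 251.0], 0.77)]
trough side [([244.0, 224.0], 0.95)]
trough top [([276.0, 258.0], 0.71)]
dryer side [([301.0, 225.0], 0.55)]
dryer top [([296.0, 210.0], 0.61)]
rail_open side [([299.0, 148.0], 0.87), ([248.0, 222.0], 0.6)]
rail_open top [([270.0, 195.0], 0.59), ([239.0, 152.0], 0.48)]
visor_mouth side [([298.0, 156.0], 0.77)]
visor_mouth top [([266.0, 194.0], 0.57)]
station_marker side [([251.0, 220.0], 0.52), ([298.0, 163.0], 0.43)]
station_marker top [([311.0, 196.0], 0.57)]
slot side []
slot top [([277.0, 165.0], 0.71)]
screwdriver side []
screwdriver top [([321.0, 282.0], 0.73)]
stand side [([224.0, 257.0], 0.74)]
stand top [([325.0, 284.0], 0.8)]
coplin_jar side [([338.0, 302.0], 0.96)]
coplin_jar top [([397.0, 209.0], 0.8)]
sample_cup_3 side []
sample_cup_3 top [([236.0, 153.0], 0.62)]
```

View images.

```bash
sed -i 's/np.array(m\["rotation"\],float)@/rot(m)@/; s/np.array(m\["rotation"\]).T@/rot(m).T@/' h.py
cat >> h.py <<'E'
def rot(m):
    q=m["rotation"]; return R.from_quat([q[1],q[2],q[3],q[0]]).as_matrix()
E
python3 - <<'E'
from h import *
a=cv2.imread("pics/top0.png")[100:325,180:480]; cv2.imwrite("pics/top0c.png",cv2.resize(a,None,fx=2.66,fy=2.66,interpolation=cv2.INTER_CUBIC))
a=cv2.imread("pics/side0.png")[100:325,180:480]; cv2.imwrite("pics/side0c.png",cv2.resize(a,None,fx=2.66,fy=2.66,interpolation=cv2.INTER_CUBIC))
D={"grip":((236,151),(268,251)),"hook":((244,172),(272,247)),"trough":((244,224),(276,258)),"carrier":((252,221),(276,257)),"rail_open":((299,148),(270,195)),"visor":((298,156),(266,194)),"dryer":((301,225),(296,210)),"stand":((224,257),(325,284)),"jar":((338,302),(397,209)),"mark":((298,163),(311,196))}
for k,(a,b) in D.items():
    p,r=tri([("side",a),("top",b)]); print(k,np.round(p),r)
print(atz("top",(277,165),114),atz("top",(325,284),0),atz("top",(236,153),0))
E
```

```text
grip [ 416. -199.  204.] [array([-0.6,  0.2]), array([ 0. , -0.6])]
hook [ 430. -207.  150.] [array([ 0.4, -0.1]), array([-0. ,  0.4])]
trough [ 424. -202.    3.] [array([ 1.9, -0.5]), array([-0. ,  1.9])]
carrier [ 435. -206.    7.] [array([-1.7,  0.5]), array([ 0. , -1.7])]
rail_open [ 550. -243.  192.] [array([-3.8,  1.1]), array([ 0.6, -4. ])]
visor [ 559. -232.  167.] [array([-1.9,  0.6]), array([ 0.3, -2.1])]
dryer [ 535. -291.    7.] [array([ 0.4, -0.1]), array([-0. ,  0.4])]
stand [ 322. -304.    7.] [array([ 1.2, -0.3]), array([0.1, 1.1])]
jar [ 457. -551.   -5.] [array([ 1.1, -0.4]), array([-0.1,  0.8])]
mark [ 506. -328.  201.] [array([ 0.7, -0.2]), array([-0.1,  0.7])]
[ 634.9033749  -276.68780372  114.        ] [ 325.71883002 -304.79015088    0.        ] [ 744.56193698 -180.06311276    0.        ]
```

View pics/top0c.png

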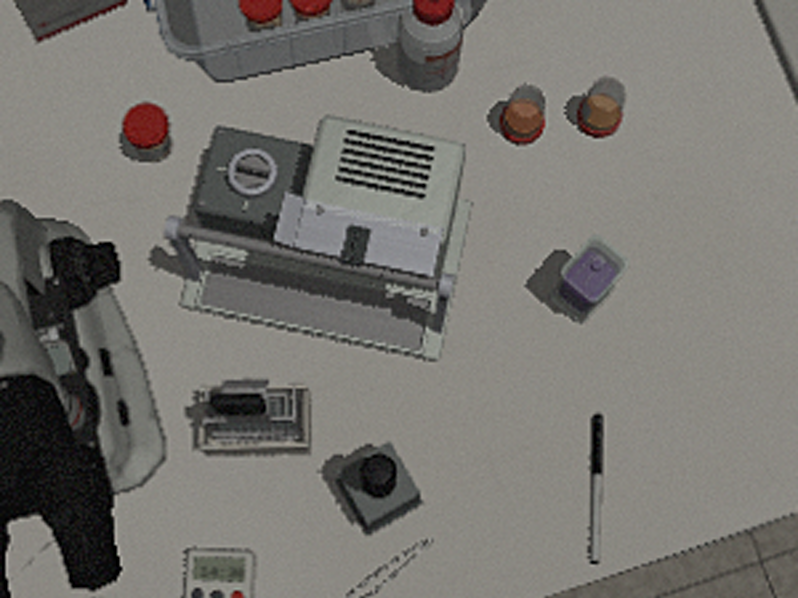

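View pics/side0c.png

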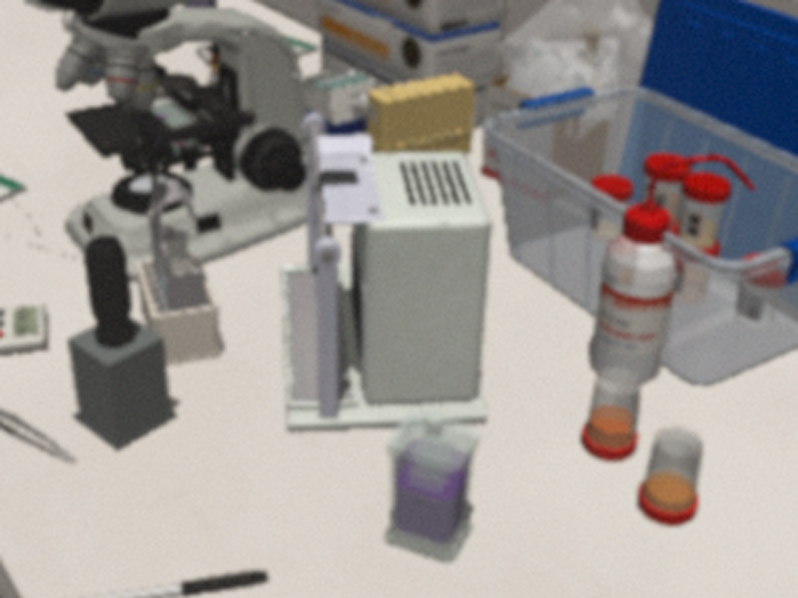

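Run:
```python
from h import *
f=lambda c,r:(180+c/2.66,100+r/2.66)
for n,c,z in [("postL",(172,228),172),("postR",(445,285),172),("railL",(190,236),175),("railR",(430,281),175),("baseFL",(181,306),18),("baseFR",(437,358),18),("baseBR",(470,203),18),("mark",(354,246),199),("mark0",(354,262),190),("slot",(250,171),114),
 ("vis_mouth_front",(276,240),187),("vis_R_front",(432,272),187),("blowerBL",(322,117),190),("blowerBR",(464,148),190),
 ("trFL",(195,452),55),("trFR",(310,452),55),("trBR",(310,386),55),("gripL",(208,404),222),("gripR",(267,402),222),("eye1",(120,480),350),("eye2",(118,585),350),("eye3",(120,270),350),("stand",(380,490),82),("handle",(380,473),172),("standL",(340,488),82),("standT",(388,446),82),("standR",(420,497),82),("standB",(372,530),82)]:
    print(n,np.round(atz("top",f(*c),z)))
```

```text
postL [ 588. -188.  172.]
postR [ 464. -403.  172.]
railL [ 575. -201.  175.]
railR [ 470. -391.  175.]
baseFL [ 559. -166.   18.]
baseFR [ 431. -392.   18.]
baseBR [ 573. -474.   18.]
mark [ 515. -336.  199.]
mark0 [ 503. -332.  190.]
slot [ 639. -270.  114.]
vis_mouth_front [ 544. -273.  187.]
vis_R_front [ 475. -394.  187.]
blowerBL [ 641. -345.  190.]
blowerBR [ 574. -457.  190.]
trFL [ 408. -142.   55.]
trFR [ 375. -246.   55.]
trBR [ 436. -264.   55.]
gripL [ 415. -178.  222.]
gripR [ 402. -225.  222.]
eye1 [ 355. -110.  350.]
eye2 [283. -89. 350.]
eye3 [ 508. -151.  350.]
stand [ 319. -297.   82.]
handle [ 323. -298.  172.]
standL [ 332. -262.   82.]
standT [ 355. -316.   82.]
standR [ 301. -330.   82.]
standB [ 286. -279.   82.]
```

Run:
```python
from h import *
a=cv2.imread("pics/side0.png")[0:270,0:400];b=cv2.imread("pics/top0.png")[130:400,0:400]
cv2.imwrite("pics/both.png",np.hstack([cv2.resize(a,(400,270)),cv2.resize(b,(400,270))]))
```

```text
(no output)
```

View pics/both.png

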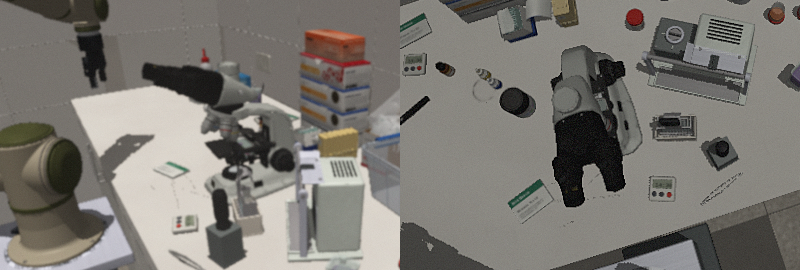

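```bash
cat >> h.py <<'E'
def pose(s=None):
    s=s or sense(); q=s["ee_rot"]; return np.array(s["eef_pos"]),R.from_quat([q[1],q[2],q[3],q[0]]).as_matrix()
def tool(th,lean=0,side=0):
    t=np.radians(th); x=np.array([np.cos(t),np.sin(t),0]); z=np.array([0,0,-1.]); y=np.cross(z,x)
    return np.c_[x,y,z]@R.from_euler("y",lean,degrees=True).as_matrix()
def rel(p,Rm,frm=None):
    P,Q=frm or pose(); d=Q.T@(np.array(p)-P)/10; v=R.from_matrix(Q.T@Rm).as_rotvec()
    print("rel"," ".join(f"{k:.2f}" for k in d)," ".join(f"{k:.3f}" for k in v)); return d,v
E
python3 - <<'E'
from h import *
for c,z in [((215,318),350),((172,333),350),((175,230),390)]: print(np.round(atz("top",c,z)))
P,Q=pose(); m=camera_model("wrist"); print("cam in tool",Q.T@(m["eye"]-P), Q.T@rot(m))
rel((400,-240,440),tool(66))
rel((300,230,500),Q)
E
```

```text
[292. -73. 350.]
[289.  14. 350.]
[470. -49. 390.]
cam in tool [ 7.12135323e+01 -1.15498744e-01 -1.25533916e+02] [[ 2.85754689e-04 -9.60442581e-01 -2.78477948e-01]
 [ 9.99999743e-01  9.14873460e-05  7.10599436e-04]
 [-6.57012748e-04 -2.78478080e-01  9.60442360e-01]]
rel -46.52 -55.98 -19.17 0.000 0.000 1.524
rel -16.47 -18.48 -25.17 0.000 0.000 0.000
```

step_arm(
  commands="1 -2 -3 -4 0 0 0; 1 -5 -6 -8 0 0 0; 1 -7 -9 -12 0 0 0.1; 1 -9 -11 -16 0 0 0.2; 1 -12 -14 -20 0 0 0.3; 1 -15 -17 -24 0 0 0.4; 1 -18 -21 -25 0 0 0.5; 1 -21 -24 -25 0 0 0.6; 1 -23.5 -28 -25 0 0 0.7; 1 -26 -31 -25 0 0 0.8; 1 -28.5 -34.5 -25 0 0 0.9; 1 -31 -38 -25 0 0 1.0; 1 -34 -41 -25 0 0 1.1; 1 -37 -44 -24 0 0 1.2; 1 -40 -48 -23 0 0 1.3; 1 -43 -51 -21 0 0 1.4; 1 -45 -54 -20 0 0 1.5; 1 -46.5 -56 -19.2 0 0 1.524; 1 -46.5 -56 -19.2 0 0 1.524; 1 -46.5 -56 -19.2 0 0 1.524",
)

```text
time_s: 3.12
eef_pos: [399.6, -242.8, 439.2]
ee_rot: [-0.0, 0.839, 0.544, -0.0]
force: [0.3, 0.4, -0.1]
grip_width: 1.0
grip_force: 0.0
```

Run:
```python
from h import *
s=sense(); print(s["time_s"],s["eef_pos"],np.round(s["joints"],2),np.round(s["dq"],3))
m=camera_model("wrist"); im=save("wrist","w1"); print(camera_model("wrist")["eye"]-m["eye"])
Z={"grip":200,"hook":150,"trough":0,"carrier":4,"rail_open":175,"visor_mouth":187,"station_marker":190,"slot":114,"screwdriver":6,"stand":0,"sample_cup_3":0,"dryer":0}
for l,z in Z.items():
    for q in spot_point("wrist",l)[:2]: print(l,np.round(q["xy"]),round(q["score"],2),np.round(atz("wrist",q["xy"],z,m)))
cv2.imwrite("pics/w1v.png",cv2.resize(im[:,:,::-1],(800,500),interpolation=cv2.INTER_CUBIC))
```

```text
3.1167 [ 399.61395235 -242.8371621   439.16590371] [-0.8   0.13  1.24 -0.    1.77 -0.38] [-0.473  0.596 -0.424  0.006 -0.176 -0.476]
[ 1.11176905 -4.20747066 -3.02352792]
grip [316. 140.] 0.86 [ 415. -200.  200.]
hook [326. 140.] 0.85 [ 427. -208.  150.]
trough [320. 132.] 0.59 [ 422. -202.    0.]
carrier [325. 133.] 0.68 [ 430. -206.    4.]
carrier [409. 202.] 0.25 [ 536. -410.    4.]
rail_open [426. 121.] 0.85 [ 561. -240.  175.]
rail_open [320. 134.] 0.62 [ 423. -196.  175.]
visor_mouth [422. 160.] 0.66 [ 536. -284.  187.]
station_marker [413. 201.] 0.54 [ 505. -334.  190.]
slot [465. 120.] 0.67 [ 639. -272.  114.]
slot [412. 199.] 0.62 [ 520. -362.  114.]
screwdriver [298. 198.] 0.7 [ 325. -306.    6.]
stand [296. 195.] 0.92 [ 324. -299.    0.]
stand [298. 196.] 0.26 [ 325. -303.    0.]
sample_cup_3 [473.  48.] 0.6 [ 740. -178.    0.]
dryer [414. 198.] 0.75 [ 549. -407.    0.]
```

View pics/w1v.png

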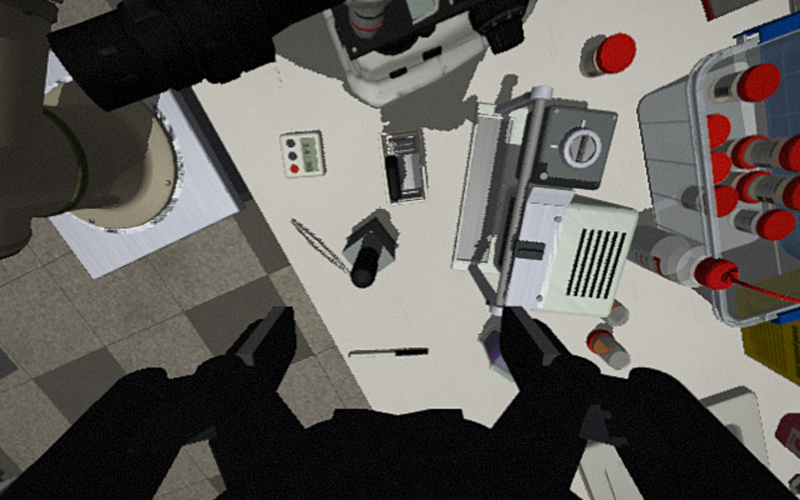

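Run:
```python
from h import *
m=camera_model("wrist"); im=save("wrist","w2"); print(camera_model("wrist")["eye"]-m["eye"])
Z={"grip":195,"hook":150,"rail_open":175,"visor_mouth":187,"station_marker":190,"slot":114,"stand":0}
for l,z in Z.items():
    for q in spot_point("wrist",l)[:1]: print(l,np.round(q["xy"]),round(q["score"],2),np.round(atz("wrist",q["xy"],z,m)))
for l,z in [("grip",216),("trough",55),("station_marker",197),("stand",82),("slot",114)]:
    for q in trace("wrist",l)[:1]:
        c=max(cv2.findContours(q["mask"].astype(np.uint8),0,1)[0],key=cv2.contourArea)[:,0]
        w=np.array([atz("wrist",p,z,m)[:2] for p in c],np.float32)
        print(l,q["score"],[np.round(k,1).tolist() for k in cv2.minAreaRect(w)],cv2.minAreaRect(c))
a=im[60:290,240:540,::-1]; cv2.imwrite("pics/w2c.png",cv2.resize(a,(780,598),interpolation=cv2.INTER_CUBIC))
s=sense(); print(s["time_s"],s["eef_pos"])
```

```text
[ 0.02689029 -0.13848132 -0.08957099]
grip [317. 144.] 0.81 [ 414. -203.  195.]
hook [325. 139.] 0.69 [ 427. -205.  150.]
rail_open [423. 124.] 0.57 [ 557. -239.  175.]
visor_mouth [420. 160.] 0.97 [ 534. -280.  187.]
station_marker [414. 202.] 0.76 [ 507. -333.  190.]
slot [463. 121.] 0.59 [ 637. -269.  114.]
stand [299. 194.] 0.64 [ 331. -296.    0.]
grip 0.78 [[424.9, -197.0], [63.8, 35.9], 73.6] ((322.65869140625, 137.09896850585938), (52.57855987548828, 29.093469619750977), 83.2901611328125)
trough 0.58 [[434.2, -171.3], [38.9, 60.1], 71.6] ((319.9703369140625, 116.2029800415039), (22.885854721069336, 33.93076705932617), 84.2894058227539)
station_marker 0.79 [[516.2, -333.6], [21.2, 36.3], 60.1] ((421.8812255859375, 201.18812561035156), (25.870967864990234, 14.726551055908203), 5.7105937004089355)
stand 0.6 [[334.6, -287.6], [73.9, 67.5], 12.9] ((296.02001953125, 199.86001586914062), (36.599998474121094, 39.79999923706055), 53.13010025024414)
slot 0.65 [[639.7, -271.2], [30.4, 32.1], 66.1] ((465.0, 121.0), (20.0, 20.0), 90.0)
4.4167 [ 399.76275914 -240.14272411  440.28515594]
```

View pics/w2c.png

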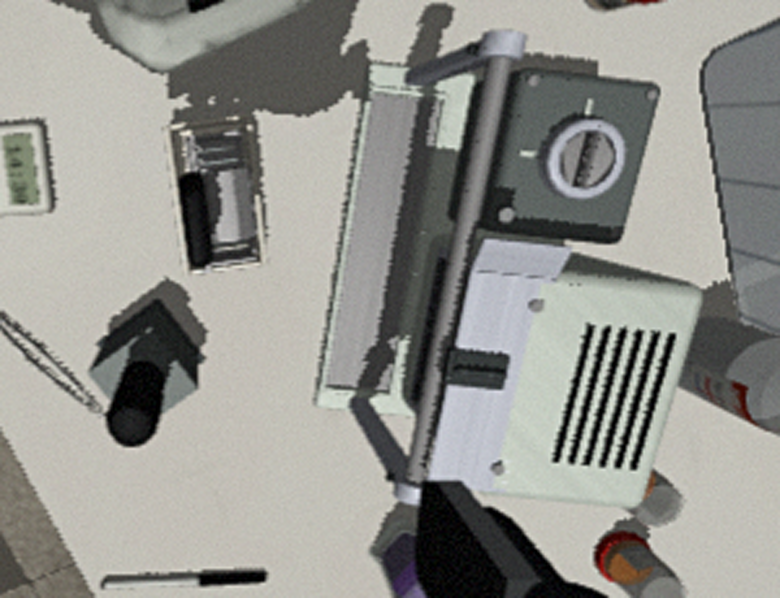

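Run:
```python
from h import *
m=camera_model("wrist")
f=lambda c,r:(240+c/2.6,60+r/2.6)
for n,c,z in [("gripT",(190,178),222),("gripB",(198,262),222),("trTL",(168,127),55),("trTR",(255,118),55),("trBR",(265,263),55),("trBL",(190,273),55),
 ("railT",(491,100),172),("railM",(464,245),172),("railB",(424,440),172),("ballT",(503,42),175),("ballB",(408,491),175),("markTL",(452,349),195),("markBL",(450,382),195),("markTR",(507,352),195),("visorT",(484,240),200),("visorB",(432,478),187),
 ("slot",(588,157),114),("slotT",(590,135),114),("slotB",(578,185),114),("bezel",(585,158),116),("handtop",(133,422),172),("standL",(91,370),82),("standR",(198,383),82),("standB",(163,420),82)]:
    print(n,np.round(atz("wrist",f(*c),z,m),1))
```

```text
gripT [ 418.7 -182.3  222. ]
gripB [ 406.1 -219.4  222. ]
trTL [ 414.5 -149.1   55. ]
trTR [ 470.4 -167.7   55. ]
trBR [ 439.  -260.7   55. ]
trBL [ 387.3 -245.5   55. ]
railT [ 575.5 -210.9  172. ]
railM [ 539.3 -276.3  172. ]
railB [ 481.8 -375.6  172. ]
ballT [ 588.3 -186.7  175. ]
ballB [ 461.9 -401.2  175. ]
markTL [ 509.5 -320.5  195. ]
markBL [ 502.6 -337.7  195. ]
markTR [ 535.9 -334.1  195. ]
visorT [ 541.4 -270.8  200. ]
visorB [ 476.2 -392.2  187. ]
slot [ 641.2 -271.1  114. ]
slotT [ 645.7 -259.2  114. ]
slotB [ 631.1 -284.7  114. ]
bezel [ 638.4 -270.5  116. ]
handtop [ 330.2 -295.7  172. ]
standL [ 297.7 -276.    82. ]
standR [ 362.5 -315.3   82. ]
standB [ 328.2 -330.5   82. ]
```

Run:
```python
from h import *
T=tool(72.3,18); g=np.array([412.3,-201,205])+2*T[:,2]
A=g+[0,0,70]
rel(A,T); rel(g,T,(A,T)); print(g)
rel(g+[0,0,68],T,(g,T))
```

```text
rel 4.15 -0.45 16.72 0.017 0.314 -0.109
rel -2.16 0.00 6.66 0.000 0.000 0.000
[ 412.48790277 -200.41122282  203.09788697]
rel 2.10 0.00 -6.47 0.000 0.000 0.000
```

step_arm(
  commands="0.6 1.2 -0.1 4 0.004 0.08 -0.03; 0.6 2.4 -0.2 8 0.009 0.16 -0.06; 0.6 3.4 -0.4 12 0.013 0.24 -0.08; 0.6 4.15 -0.45 15.5 0.017 0.314 -0.109; 0.6 4.15 -0.45 16.7 0.017 0.314 -0.109; 0.6 4.15 -0.45 16.7 0.017 0.314 -0.109; 0.6 4.15 -0.45 16.7 0.017 0.314 -0.109; 0.6 4.15 -0.45 16.7 0.017 0.314 -0.109; 0.6 4.15 -0.45 16.7 0.017 0.314 -0.109",
)

```text
time_s: 5.17
eef_pos: [413.0, -200.7, 274.8]
ee_rot: [-0.091, 0.797, 0.583, 0.127]
force: [0.2, 0.1, 0.2]
grip_width: 0.595
grip_force: 0.0
```

Run:
```python
from h import *
m=camera_model("wrist"); im=save("wrist","w3")
q=spot_point("wrist","grip")[0]; print(q["xy"],q["score"],atz("wrist",q["xy"],199,m))
t=trace("wrist","grip")[0]; print(t["rect"],t["score"])
T=tool(72.3,18); g=np.array([412.3,-201,205])+2*T[:,2]
print(proj("wrist",[412.3,-201,199],m)); rel(g,T); print(sense()["time_s"])
cv2.imwrite("pics/w3c.png",cv2.resize(im[:,:,::-1],(640,400)))
```

```text
[321.5, 244.3] 0.69 [ 415.43151636 -201.11129585  199.        ]
[331.8, 237.8, 38.9, 83.3] 0.77
[317.63735758 245.38878868]
rel -2.19 -0.04 6.75 0.002 0.001 0.001
5.3167
```

View pics/w3c.png

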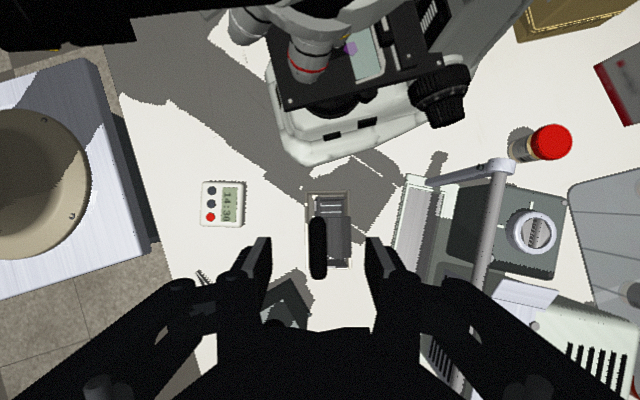

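step_arm(
  commands="0.6 -0.5 0 1.5 0 0 0; 0.6 -1 0 3 0 0 0; 0.6 -1.5 0 4.5 0 0 0; 0.6 -2 0 6 0 0 0; 0.6 -2.2 0 6.7 0 0 0; 0.6 -2.2 0 6.7 0 0 0; 0 -2.2 0 6.7 0 0 0; 0 -2.2 0 6.7 0 0 0; 0 -2.2 0 6.7 0 0 0; 0 -2.2 0 6.7 0 0 0; 0 -2.2 0 6.7 0 0 0; 0 -2.2 0 6.7 0 0 0",
  newtons=60,
)

```text
time_s: 6.32
eef_pos: [412.8, -200.8, 203.7]
ee_rot: [-0.091, 0.798, 0.583, 0.127]
force: [-0.3, -0.0, 6.6]
grip_width: 0.135
grip_force: 59.3
```

```bash
cat >> h.py <<'E'
O=np.array([603.5*.8660-.0+.5*14.7,-603.5*.5+.866*14.7]); DX=np.array([.8660,-.5]); DY=np.array([.5,.8660])
def tcp_for(dx,dy,z,T,up=6):  # TCP so that grip centre at dryer (dx,dy), z=grip centre height
    g=O+dx*DX+dy*DY; return np.array([g[0],g[1],z+up])+2*T[:,2]
E
python3 - <<'E'
from h import *
P,Q=pose(); L=P+[0,0,62]; rel(L,Q)
T=tool(60,18); B=tcp_for(-16-50,58,199+62,T); B[2]=L[2]; print(O,B)
rel(B,T,(L,Q)); rel(B,T)
E
```

```text
rel 1.91 0.01 -5.90 0.000 0.000 0.000
[ 529.981  -289.0198] [ 502.13401699 -205.25656687  265.71996292]
rel 2.18 8.64 0.72 -0.064 0.000 0.205
rel 4.09 8.66 -5.17 -0.064 0.000 0.205
```

step_arm(
  commands="0 0.15 0 -0.5 0 0 0; 0 0.4 0 -1.2 0 0 0; 0 0.75 0 -2.4 0 0 0; 0 1.1 0 -3.6 0 0 0; 0 1.5 0 -4.7 0 0 0; 0 1.8 0 -5.5 0 0 0; 0 1.92 0 -5.9 0 0 0; 0 1.92 0 -5.9 0 0 0; 0 1.92 0 -5.9 0 0 0",
)

```text
time_s: 7.07
eef_pos: [412.4, -200.5, 264.5]
ee_rot: [-0.092, 0.798, 0.583, 0.126]
force: [-0.2, -0.4, -3.1]
grip_width: 0.132
grip_force: 58.3
```

Run:
```python
from h import *
im=save("side","s2"); w=save("wrist","w4"); s=sense(); print(s["force"],s["wrist_torque"],s["grip_width"])
T=tool(60,18); B=tcp_for(-66,58,199+62,T); P,Q=pose(); print(P,B);rel(B,T)
cv2.imwrite("pics/s2c.png",np.hstack([cv2.resize(im[60:260,160:360,::-1],(400,400)),cv2.resize(w[120:320,220:420,::-1],(400,400))]))
```

```text
[ 0.9357112   0.66600135 -3.50303277] [-0.27418157  0.08686732 -0.02924873] 0.13614087737709243
[ 412.29087942 -200.39033078  264.22293904] [ 502.13401699 -205.25656687  265.09788697]
rel 2.19 8.71 0.61 -0.067 -0.001 0.204
```

View pics/s2c.png

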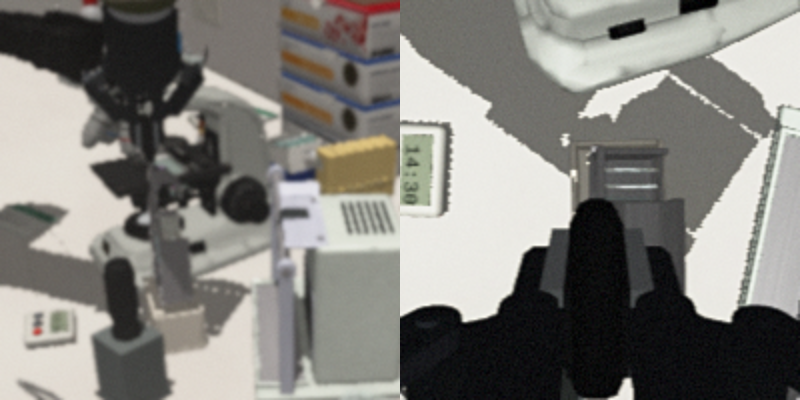

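step_arm(
  commands="0 0.2 0.7 0.06 -0.005 0 0.015; 0 0.6 2.2 0.15 -0.016 0 0.05; 0 1 4 0.28 -0.03 0 0.09; 0 1.4 5.8 0.4 -0.044 0 0.135; 0 1.8 7.3 0.5 -0.056 0 0.17; 0 2.1 8.3 0.58 -0.064 0 0.195; 0 2.19 8.7 0.61 -0.067 0 0.204; 0 2.19 8.7 0.61 -0.067 0 0.204; 0 2.19 8.7 0.61 -0.067 0 0.204; 0 2.19 8.7 0.61 -0.067 0 0.204",
)

```text
time_s: 8.0
eef_pos: [501.7, -205.4, 265.7]
ee_rot: [-0.078, 0.855, 0.494, 0.136]
force: [0.8, -0.1, -2.3]
grip_width: 0.132
grip_force: 58.5
```

Run:
```python
from h import *
T=tool(60,18); P,Q=pose(); s=sense(); print(s["time_s"],P,s["force"])
m=camera_model("wrist"); im=save("wrist","w5"); tp=save("top","t5")
for l,z in [("hook",213),("grip",267),("rail_open",175),("slot",114),("station_marker",190)]:
  for c,mm in [("wrist",m),("top",None)]:
    for q in spot_point(c,l)[:1]:
        p=atz(c,q["xy"],z,mm)[:2]; print(l,c,np.round(q["xy"]),round(q["score"],2),"dryer",np.round([(p-O)@DX,(p-O)@DY],1))
cv2.imwrite("pics/w5c.png",np.hstack([cv2.resize(im[60:260,270:470,::-1],(400,400),interpolation=2),cv2.resize(tp[150:250,230:330,::-1],(400,400),interpolation=2)]))
```

```text
8.0 [ 501.719154   -205.43217485  265.65201346] [ 0.8213322  -0.07565159 -2.30504964]
hook wrist [344. 247.] 0.89 dryer [-48.9  60. ]
hook top [262. 204.] 0.69 dryer [-45.2  59.1]
grip wrist [318. 262.] 0.65 dryer [-66.6  59.6]
grip top [255. 209.] 0.7 dryer [-72.3  60.4]
rail_open wrist [402. 244.] 0.96 dryer [ 3.  56.7]
slot wrist [460. 225.] 0.58 dryer [83.2 69.2]
```

View pics/w5c.png

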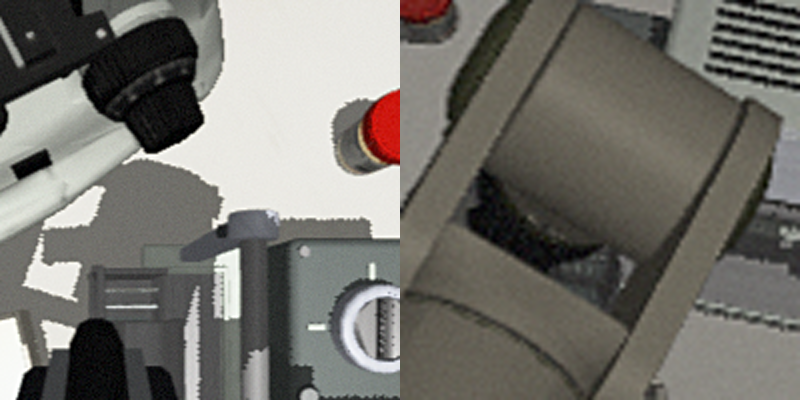

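Run:
```python
from h import *
m=camera_model("wrist"); im=cv2.imread("pics/w5.png")
d=lambda px,z:(lambda p:np.round([(p-O)@DX,(p-O)@DY],1))(atz("wrist",px,z,m)[:2])
for r in (185,195,205,215,225): 
    g=im[r,380:415].astype(int).sum(1)//3; print(r,g.tolist())
for px in [(391.5,190),(404,190),(391.5,220),(404,220)]: print(px,d(px,175),d(px,169))
```

```text
185 [66, 70, 76, 94, 147, 175, 219, 249, 253, 199, 88, 58, 66, 63, 72, 69, 67, 80, 81, 74, 77, 75, 75, 56, 35, 43, 38, 44, 43, 45, 44, 48, 31, 48, 53]
195 [237, 234, 239, 234, 230, 237, 237, 236, 242, 205, 114, 53, 66, 72, 67, 76, 74, 81, 84, 77, 77, 72, 71, 60, 49, 37, 44, 44, 43, 42, 42, 36, 43, 52, 70]
205 [200, 167, 218, 235, 212, 228, 241, 239, 245, 216, 112, 57, 59, 64, 72, 71, 71, 73, 80, 76, 70, 69, 68, 59, 42, 37, 45, 47, 48, 41, 40, 44, 44, 50, 68]
215 [164, 119, 210, 236, 227, 234, 239, 241, 243, 216, 112, 57, 61, 69, 66, 71, 76, 77, 85, 79, 78, 70, 71, 67, 49, 39, 44, 46, 45, 42, 42, 41, 42, 48, 66]
225 [86, 90, 102, 106, 112, 114, 112, 113, 113, 106, 79, 55, 58, 66, 72, 70, 77, 80, 71, 78, 69, 66, 70, 58, 51, 47, 45, 44, 46, 41, 43, 45, 41, 46, 56]
(391.5, 190) [ -4.4 102.5] [ -2.8 102.9]
(404, 190) [  6.1 102.5] [  8.  102.9]
(391.5, 220) [-4.6 77.3] [-3. 77.]
(404, 220) [ 5.9 77.3] [ 7.8 77. ]
```

step_arm(
  commands="0 0 0.7 0 0 0 0; 0 0 1.8 0 0 0 0; 0 0 3 0 0 0 0; 0 0 4.2 0 0 0 0; 0 0 5 0 0 0 0; 0 0 5.2 0 0 0 0; 0 0 5.2 0 0 0 0; 0 0 5.2 0 0 0 0; 0 0 5.2 0 0 0 0",
)

```text
time_s: 9.35
eef_pos: [547.1, -231.2, 266.0]
ee_rot: [-0.078, 0.855, 0.494, 0.136]
force: [-0.4, -0.7, -3.0]
grip_width: 0.129
grip_force: 58.5
```

Run:
```python
from h import *
T=tool(60,18); P,Q=pose(); s=sense(); print(s["time_s"],P,s["force"])
m=camera_model("wrist"); im=save("wrist","w6"); sd=save("side","s6")
rel(P-[0,0,30],T); rel(P-[0,0,37],T)
for l,z in [("hook",211),("grip",261)]:
  for q in spot_point("wrist",l)[:1]:
        p=atz("wrist",q["xy"],z,m)[:2]; print(l,np.round(q["xy"]),"dryer",np.round([(p-O)@DX,(p-O)@DY],1))
cv2.imwrite("pics/w6c.png",np.hstack([cv2.resize(im[120:320,240:440,::-1],(400,400),interpolation=2),cv2.resize(sd[90:190,250:350,::-1],(400,400),interpolation=2)]))
```

```text
9.35 [ 547.06821765 -231.22395601  265.96892646] [-0.44922787 -0.73796324 -3.02981944]
rel -0.93 -0.01 2.86 0.001 -0.000 0.000
rel -1.14 -0.01 3.53 0.001 -0.000 0.000
hook [342. 250.] dryer [ 2.7 57.8]
grip [319. 263.] dryer [-14.   58.4]
```

View pics/w6c.png

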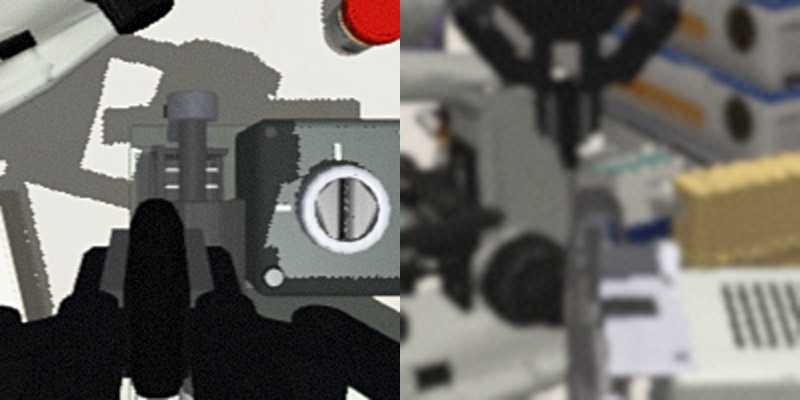

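step_arm(
  commands="0 -0.15 0 0.5 0 0 0; 0 -0.4 0 1.2 0 0 0; 0 -0.65 0 2 0 0 0; 0 -0.9 0 2.7 0 0 0; 0 -1 0 3.1 0 0 0; 0 -1 0 3.1 0 0 0; 0 -1 0 3.1 0 0 0",
)

```text
time_s: 10.13
eef_pos: [547.4, -231.3, 233.1]
ee_rot: [-0.078, 0.855, 0.494, 0.136]
force: [-0.3, -0.5, -3.3]
grip_width: 0.134
grip_force: 58.5
```

step_arm(
  commands="0 -0.03 0 0.1 0 0 0; 0 -0.06 0 0.2 0 0 0; 0 -0.09 0 0.28 0 0 0; 0 -0.09 0 0.28 0 0 0; 0 -0.09 0 0.28 0 0 0",
)

```text
time_s: 10.55
eef_pos: [547.4, -231.3, 230.4]
ee_rot: [-0.078, 0.855, 0.494, 0.136]
force: [0.6, -0.5, -3.8]
grip_width: 0.137
grip_force: 58.5
```

step_arm(
  commands="0 -0.03 0 0.09 0 0 0; 0 -0.05 0 0.16 0 0 0; 0 -0.05 0 0.16 0 0 0",
)

```text
time_s: 10.8
eef_pos: [547.5, -231.4, 229.6]
ee_rot: [-0.077, 0.855, 0.494, 0.136]
force: [-2.6, 1.3, 3.7]
grip_width: 0.13
grip_force: 59.5
```

step_arm(
  commands="0 0.03 0 -0.1 0 0 0; 0 -0.25 0 -0.19 0 0 0; 0 -0.83 0 -0.38 0 0 0; 0 -1.5 0 -0.59 0 0 0; 0 -2.16 0 -0.81 0 0 0; 0 -2.83 0 -1.03 0 0 0; 0 -3.5 0 -1.25 0 0 0",
)

```text
time_s: 11.38
eef_pos: [528.3, -264.3, 229.7]
ee_rot: [-0.078, 0.855, 0.494, 0.136]
force: [1.0, 0.6, -0.6]
grip_width: 0.131
grip_force: 58.8
```

step_arm(
  commands="0 -0.5 0 -0.16 0 0 0; 0 -1.15 0 -0.37 0 0 0; 0 -1.8 0 -0.59 0 0 0; 0 -2.5 0 -0.81 0 0 0; 0 -3.2 0 -1.04 0 0 0; 0 -3.9 0 -1.27 0 0 0; 0 -4.6 0 -1.5 0 0 0; 0 -5.2 0 -1.69 0 0 0; 0 -5.42 0 -1.76 0 0 0; 0 -5.42 0 -1.76 0 0 0; 0 -5.42 0 -1.76 0 0 0",
)

```text
time_s: 12.3
eef_pos: [500.2, -313.2, 229.7]
ee_rot: [-0.078, 0.856, 0.494, 0.136]
force: [-0.5, -1.7, -0.7]
grip_width: 0.135
grip_force: 58.9
```

Run:
```python
from h import *
P,Q=pose(); s=sense(); print(s["time_s"],P,s["force"])
D=lambda p:np.round([(p[:2]-O)@DX,(p[:2]-O)@DY],1)
print("TCP grip",D(P-2*Q[:,2]))
m=camera_model("wrist"); im=save("wrist","w7"); save("side","s7"); save("top","t7")
for c,mm in [("wrist",m),("side",None),("top",None)]:
 for l,z in [("hook",175),("grip",225),("station_marker",190)]:
  for q in spot_point(c,l)[:1]: print(c,l,np.round(q["xy"]),round(q["score"],2),D(atz(c,q["xy"],z,mm)))
cv2.imwrite("pics/w7c.png",np.hstack([cv2.resize(im[120:320,220:420,::-1],(400,400),interpolation=2),cv2.resize(cv2.imread("pics/s7.png")[90:190,250:350],(400,400),interpolation=2)]))
```

```text
12.3 [ 500.15708576 -313.17363076  229.72324725] [-0.53233459 -1.70314376 -0.71747933]
TCP grip [-13.8 -36.4]
wrist grip [318. 262.] 0.82 [-14.4 -35.4]
wrist station_marker [226. 186.] 0.21 [-74.9   6.8]
side hook [302. 169.] 0.92 [  8.  -23.1]
side grip [290. 150.] 0.85 [-19.8 -30.8]
side station_marker [300. 165.] 0.47 [  2.6 -34.9]
top station_marker [237. 154.] 0.51 [ 65.9 151. ]
```

View pics/w7c.png

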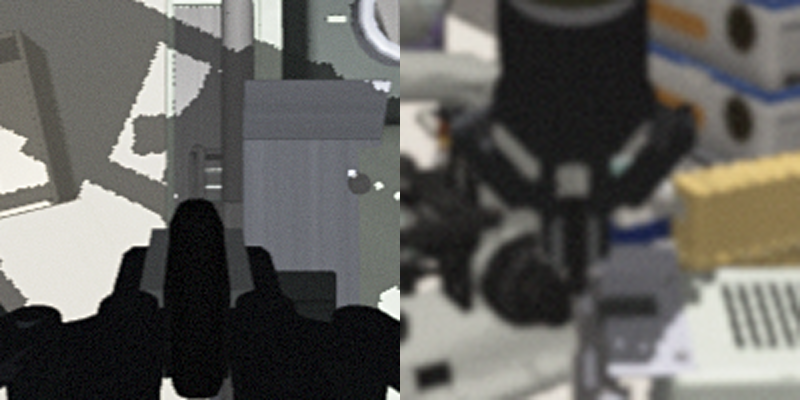

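Run:
```python
from h import *
m=camera_model("wrist"); P,Q=pose()
D=lambda p:np.round([(p[:2]-O)@DX,(p[:2]-O)@DY],1)
for c,z in [((360,255.5),192),((385,255.5),192),((385,270),192),((342,160),200),((342,189),187)]: print(c,D(atz("wrist",c,z,m)))
# visor mouth/marker from earlier still image w2 (relative between mouth and marker)
im=cv2.imread("pics/w7.png").astype(int).sum(2)//3
print(im[225:285,365].tolist()); print(im[225:285,375].tolist()); print(im[150:200,360].tolist())
print(D(P-2*Q[:,2]))
```

```text
(360, 255.5) [ 12.7 -37.3]
(385, 255.5) [ 28.8 -37.4]
(385, 270) [ 28.7 -46.6]
(342, 160) [ 0.6 23. ]
(342, 189) [1.7 5.9]
[112, 113, 110, 112, 112, 108, 111, 109, 109, 112, 114, 110, 109, 110, 111, 114, 113, 109, 108, 114, 112, 110, 116, 112, 108, 112, 110, 112, 110, 112, 67, 30, 32, 29, 33, 34, 34, 34, 36, 33, 31, 32, 32, 42, 24, 12, 14, 9, 13, 11, 7, 15, 11, 19, 13, 13, 15, 19, 8, 5]
[110, 113, 115, 110, 119, 111, 114, 104, 112, 117, 116, 111, 115, 114, 115, 111, 113, 117, 110, 109, 109, 116, 113, 112, 114, 109, 112, 116, 112, 115, 70, 31, 35, 32, 32, 31, 39, 32, 31, 39, 35, 33, 34, 37, 32, 23, 28, 30, 31, 32, 27, 35, 36, 35, 18, 8, 14, 6, 17, 8]
[91, 93, 89, 92, 90, 92, 90, 97, 88, 86, 98, 101, 100, 96, 98, 101, 98, 102, 96, 96, 91, 94, 92, 90, 99, 94, 98, 97, 104, 95, 97, 94, 101, 100, 97, 90, 93, 96, 93, 83, 115, 111, 110, 111, 109, 109, 110, 111, 117, 108]
[-13.8 -36. ]
```

step_arm(
  commands="0 -0.4 0 -0.13 0 0 0; 0 -0.8 0 -0.26 0 0 0; 0 -1.09 0 -0.355 0 0 0; 0 -1.11 0 -0.3 0 0 0; 0 -1.11 0 -0.3 0 0 0; 0 -1.11 0 -0.3 0 0 0",
)

```text
time_s: 13.4
eef_pos: [494.3, -323.3, 229.7]
ee_rot: [-0.077, 0.856, 0.494, 0.136]
force: [-3.8, -1.7, 4.9]
grip_width: 0.132
grip_force: 59.7
```

step_arm(
  commands="0.2 0 0 0 0 0 0; 0.3 0 0 0 0 0 0; 0.5 0 0 0 0 0 0; 0.5 0 0 0 0 0 0; 0.5 0 0 0 0 0 0",
)

```text
time_s: 13.82
eef_pos: [494.6, -322.7, 229.0]
ee_rot: [-0.078, 0.855, 0.494, 0.136]
force: [-0.1, 0.2, -0.5]
grip_width: 0.499
grip_force: 0.0
```

Run:
```python
from h import *
P,Q=pose(); s=sense(); print(s["time_s"],P,s["force"])
D=lambda p:np.round([(p[:2]-O)@DX,(p[:2]-O)@DY],1)
print("TCP grip",D(P-2*Q[:,2]))
m=camera_model("wrist"); im=save("wrist","w8")
for q in spot_point("wrist","grip")[:1]: print(np.round(q["xy"]),D(atz("wrist",q["xy"],225,m)))
rel(P+[0,0,90],Q)
T=tool(60,0); 
# screwdriver handle: stand centre ; look pose
print("stand est");
```

```text
13.8167 [ 494.59757794 -322.68603109  228.98907578] [-0.14996611  0.16695215 -0.49327047]
TCP grip [-13.8 -47.5]
[318. 264.] [-14.5 -47.5]
rel 2.79 0.01 -8.55 0.000 0.000 -0.000
stand est
```

step_arm(
  commands="0.5 0.5 0 -1.5 0 0 0; 0.5 1 0 -3 0 0 0; 0.5 1.5 0 -4.6 0 0 0; 0.5 2.1 0 -6.4 0 0 0; 0.5 2.8 0 -8.5 0 0 0; 0.5 2.8 0 -8.5 0 0 0; 0.5 2.8 0 -8.5 0 0 0",
)

```text
time_s: 14.5
eef_pos: [494.8, -322.6, 319.3]
ee_rot: [-0.077, 0.855, 0.494, 0.136]
force: [-0.3, -0.2, -0.7]
grip_width: 0.502
grip_force: 0.0
```

Run:
```python
from h import *
D=lambda p:np.round([(p[:2]-O)@DX,(p[:2]-O)@DY],1)
m=camera_model("wrist"); im=save("wrist","w9"); save("side","s9")
for l,z in [("grip",225),("station_marker",190),("hook",175)]:
  for q in spot_point("wrist",l)[:1]: print(l,q["score"],np.round(q["xy"]),D(atz("wrist",q["xy"],z,m)))
for l,z in [("grip",225),("station_marker",190),("hook",175)]:
  for q in spot_point("side",l)[:1]: print("side",l,q["score"],np.round(q["xy"]),D(atz("side",q["xy"],z)))
rel((324,-300,300),tool(60,0)); print(sense()["time_s"])
```

```text
grip 0.7 [319. 243.] [-13.2 -47.8]
station_marker 0.91 [333. 237.] [  1.1 -46.2]
hook 0.69 [332. 240.] [  1.1 -50.7]
side grip 0.68 [294. 150.] [-11.8 -31.9]
side station_marker 0.56 [298. 165.] [ -2.6 -33. ]
side hook 0.77 [299. 174.] [ -0.5 -50.4]
rel -6.83 -15.89 -0.31 0.000 -0.315 -0.000
14.9
```

step_arm(
  commands="0.8 -1 -2 0 0 -0.03 0; 0.8 -2.2 -5 0 0 -0.1 0; 0.8 -3.5 -8 -0.1 0 -0.16 0; 0.8 -4.8 -11 -0.2 0 -0.22 0; 0.8 -6 -14 -0.3 0 -0.28 0; 0.8 -6.83 -15.9 -0.31 0 -0.315 0; 0.8 -6.83 -15.9 -0.31 0 -0.315 0; 0.8 -6.83 -15.9 -0.31 0 -0.315 0; 0.8 -6.83 -15.9 -0.31 0 -0.315 0; 0.8 -6.83 -15.9 -0.31 0 -0.315 0",
)

```text
time_s: 15.73
eef_pos: [324.6, -300.3, 300.2]
ee_rot: [0.0, 0.866, 0.5, 0.0]
force: [0.5, -0.2, -0.1]
grip_width: 0.798
grip_force: 0.0
```

Run:
```python
from h import *
P,Q=pose(); print(P,sense()["time_s"])
m=camera_model("wrist"); im=save("wrist","w10")
for l,z in [("screwdriver",6),("stand",0)]:
  for q in spot_point("wrist",l)[:2]: print(l,round(q["score"],2),np.round(q["xy"]),np.round(atz("wrist",q["xy"],z,m)))
for l,z in [("screwdriver",172),("stand",82)]:
  for q in trace("wrist",l)[:1]:
    c=max(cv2.findContours(q["mask"].astype(np.uint8),0,1)[0],key=cv2.contourArea)[:,0]
    print(l,q["score"],q["rect"],cv2.minAreaRect(c))
    if l=="screwdriver": np.save("m10.npy",q["mask"])
# predicted outline of handle at several candidate axis positions
for xy in [(324,-300),(328,-298)]:
    print(xy,proj("wrist",[*xy,172],m),proj("wrist",[*xy,82],m))
print(m["eye"])
```

```text
[ 324.59350822 -300.3161899   300.20969874] 15.7333
screwdriver 0.86 [320. 165.] [ 329. -298.    6.]
stand 0.7 [318. 160.] [ 330. -292.    0.]
screwdriver 0.87 [318.0, 186.1, 30.3, 43.5] ((318.5, 184.0), (42.0, 31.0), 90.0)
stand 0.86 [318.0, 162.4, 65.2, 50.4] ((317.9535217285156, 170.1272430419922), (50.28507614135742, 50.244686126708984), 46.636573791503906)
(324, -300) [317.63669779 196.7535338 ] [317.56343474 177.77619069]
(328, -298) [320.23361941 192.96187087] [319.51603552 174.86921521]
[ 358.90108041 -239.02970558  425.74193904]
```

Run:
```python
from h import *
from scipy.optimize import minimize
m=camera_model("wrist"); M=np.load("m10.npy")
def ren(xy):
    im=np.zeros((400,640),np.uint8); a=np.linspace(0,2*np.pi,40)
    pts=[proj("wrist",[xy[0]+16*np.cos(t),xy[1]+16*np.sin(t),z],m) for z in (172,82) for t in a]
    cv2.fillConvexPoly(im,cv2.convexHull((np.array(pts)*16).astype(np.int32)),1,shift=4); return im>0
best=max(((ren((x,y))&M).sum()/(ren((x,y))|M).sum(),x,y) for x in np.arange(318,336,1.) for y in np.arange(-308,-288,1.))
print(best)
im=cv2.imread("pics/w10.png").astype(int).sum(2)//3
print(im[160:225,318].tolist()); print(im[190,290:345].tolist())
T=tool(60,0); p=np.array([best[1],best[2],142.]); rel(p,T); print(sense()["joints"])
```

```text
(np.float64(0.8569169960474309), np.float64(328.0), np.float64(-294.0))
[41, 43, 42, 10, 1, 9, 10, 9, 7, 1, 11, 5, 8, 5, 2, 7, 7, 4, 7, 3, 9, 22, 33, 30, 25, 33, 40, 30, 37, 38, 38, 42, 44, 49, 54, 35, 42, 39, 32, 30, 33, 25, 25, 25, 8, 67, 212, 212, 207, 207, 207, 208, 208, 206, 209, 207, 208, 210, 208, 208, 206, 208, 209, 204, 208]
[214, 208, 208, 210, 205, 205, 204, 210, 209, 211, 210, 216, 149, 27, 0, 8, 10, 26, 33, 26, 33, 36, 36, 39, 37, 36, 39, 41, 38, 37, 46, 40, 39, 36, 36, 25, 27, 31, 29, 22, 18, 14, 5, 4, 44, 164, 211, 211, 207, 209, 208, 206, 206, 204, 205]
rel 0.72 0.01 15.81 0.001 0.000 0.000
[-1.01311723e+00  8.98558351e-02  1.63621701e+00  4.82711646e-05
  1.41488415e+00 -4.89528055e-01]
```

step_arm(
  commands="0.8 0.2 0 2 0 0 0; 0.8 0.4 0 5 0 0 0; 0.8 0.42 0.03 8 0 0 0; 0.8 0.42 0.03 11 0 0 0; 0.8 0.42 0.03 13.5 0 0 0; 0.8 0.42 0.03 15 0 0 0; 0.8 0.42 0.03 15.6 0 0 0; 0.8 0.42 0.03 15.6 0 0 0; 0.8 0.42 0.03 15.6 0 0 0; 0.3 0.42 0.03 15.6 0 0 0; 0 0.42 0.03 15.6 0 0 0; 0 0.42 0.03 15.6 0 0 0; 0 0.42 0.03 15.6 0 0 0; 0 0.42 0.03 15.6 0 0 0",
  newtons=80,
)

```text
time_s: 17.15
eef_pos: [326.7, -297.0, 145.2]
ee_rot: [0.001, 0.866, 0.5, 0.0]
force: [-0.5, 1.3, 5.3]
grip_width: 0.346
grip_force: 78.3
```

step_arm(
  commands="0 0 0 -0.5 0 0 0; 0 0 0 -1.5 0 0 0; 0 0 0 -3 0 0 0; 0 0 0 -5 0 0 0; 0 0 0 -7 0 0 0; 0 0 0 -9 0 0 0; 0 0 0 -11 0 0 0; 0 0 0 -13 0 0 0; 0 0 0 -14.5 0 0 0; 0 0 0 -15 0 0 0; 0 0 0 -15 0 0 0; 0 0 0 -15 0 0 0; 0 0 0 -15 0 0 0",
)

```text
time_s: 18.23
eef_pos: [326.1, -296.2, 293.2]
ee_rot: [-0.0, 0.866, 0.5, -0.0]
force: [-0.4, 0.1, -2.0]
grip_width: 0.344
grip_force: 79.0
```

Run:
```python
from h import *
P,Q=pose(); s=sense(); print(P,s["time_s"],s["force"],s["wrist_torque"])
m=camera_model("wrist"); im=save("wrist","w11"); sd=save("side","s11"); tp=save("top","t11")
for c in ("wrist","side","top"):
  for q in trace(c,"screwdriver")[:1]: print(c,q["score"],q["rect"]); np.save(f"m11{c}.npy",q["mask"])
  for q in spot_point(c,"screwdriver")[:1]: print("tip",q["xy"],q["score"])
tip=P+Q@[0,0,138]; print("expected tip",tip,[proj(c,tip,m if c=="wrist" else None) for c in ("wrist","side","top")])
g=im.astype(int).sum(2)//3
t=proj("wrist",tip,m).astype(int)
for r in range(t[1]-14,t[1]+26,2): print(r,g[r,t[0]-22:t[0]+22].tolist())
```

```text
[ 326.13915126 -296.17685467  293.24604   ] 18.2333 [-0.44608888  0.09493378 -1.98759592] [ 0.01073369 -0.00644295 -0.00998742]
wrist 0.89 [318.1, 255.5, 63.8, 131.8]
tip [318.3, 193.7] 0.87
side 0.93 [212.3, 158.7, 23.2, 79.4]
tip [217.3, 198.0] 0.56
expected tip [ 326.05593095 -296.07519159  155.24610254] [array([318.41754569, 194.07879613]), array([218.0820156 , 197.58376096]), array([321.63266812, 277.81623034])]
180 [162, 159, 158, 158, 164, 166, 161, 158, 161, 163, 163, 165, 165, 149, 111, 70, 44, 31, 41, 38, 32, 41, 39, 41, 37, 44, 36, 43, 40, 38, 39, 43, 74, 126, 155, 159, 162, 161, 157, 155, 156, 157, 156, 156]
182 [161, 161, 165, 162, 161, 159, 165, 162, 157, 162, 164, 150, 166, 167, 129, 77, 54, 37, 37, 46, 35, 40, 41, 42, 39, 44, 40, 48, 39, 35, 41, 71, 92, 131, 159, 160, 157, 155, 154, 157, 159, 156, 154, 153]
184 [161, 160, 164, 158, 157, 164, 157, 160, 164, 161, 152, 157, 160, 164, 145, 104, 80, 60, 39, 37, 36, 40, 38, 42, 46, 40, 41, 41, 37, 53, 74, 93, 134, 157, 158, 154, 158, 154, 158, 157, 152, 155, 156, 156]
186 [177, 160, 158, 157, 161, 156, 160, 161, 164, 160, 1
[... 2539 characters left out ...]
 14, 6, 14, 10, 7, 7, 17, 8, 1, 4, 2, 23, 106, 202, 231]
212 [229, 232, 215, 123, 26, 2, 7, 8, 8, 14, 8, 10, 19, 17, 6, 10, 6, 0, 5, 16, 13, 14, 13, 10, 7, 10, 11, 3, 1, 12, 15, 14, 0, 6, 13, 9, 11, 10, 12, 6, 0, 12, 105, 203]
214 [232, 211, 123, 21, 0, 12, 16, 8, 3, 12, 11, 9, 2, 1, 13, 12, 7, 12, 19, 4, 5, 12, 6, 7, 4, 6, 9, 4, 13, 5, 13, 5, 15, 5, 9, 13, 17, 11, 0, 8, 7, 7, 45, 185]
216 [236, 169, 33, 2, 1, 5, 12, 5, 3, 10, 10, 0, 14, 1, 1, 15, 3, 4, 6, 9, 7, 5, 13, 1, 12, 16, 8, 1, 8, 2, 0, 9, 10, 4, 9, 12, 9, 18, 12, 7, 0, 0, 9, 84]
218 [209, 124, 15, 3, 6, 3, 12, 11, 1, 4, 12, 15, 8, 3, 14, 6, 4, 6, 15, 7, 3, 5, 0, 6, 9, 19, 0, 13, 1, 12, 3, 4, 5, 4, 0, 14, 13, 10, 13, 2, 4, 10, 0, 26]
```

step_arm(
  commands="0 0 0 -2 0 0 0; 0 0.5 0.3 -4.5 0 0 0; 0 2.5 1.5 -6.5 0 0 0; 0 5 3 -6.7 0 0 0; 0 7.5 4.5 -6.7 0 0 0; 0 10 6 -6.7 0 0 0; 0 12.5 7.5 -6.7 0 0 0; 0 14 8.3 -6.7 0 0 0; 0 14.2 8.4 -6.7 0 0 0; 0 14.2 8.4 -6.7 0 0 0; 0 14.2 8.4 -6.7 0 0 0; 0 14.2 8.4 -6.7 0 0 0",
)

```text
time_s: 19.68
eef_pos: [469.4, -216.1, 361.4]
ee_rot: [0.001, 0.866, 0.499, -0.0]
force: [-0.4, 0.1, -1.2]
grip_width: 0.346
grip_force: 79.2
```

Run:
```python
from h import *
P,Q=pose(); s=sense(); print(P,s["time_s"],s["force"])
m=camera_model("wrist"); im=save("wrist","w12"); 
tip=P+Q@[0,0,138]; t=proj("wrist",tip,m).astype(int); print(t)
for q in spot_point("wrist","screwdriver")[:1]: print("tip",q["xy"],q["score"])
for q in trace("wrist","screwdriver")[:1]:
    M=q["mask"]
    for r in range(176,206): c=np.flatnonzero(M[r]); print(r,(c.min(),c.max()) if len(c) else None, im[r,t[0]-14:t[0]+15].astype(int).sum(1)//3)
D=lambda p:np.round([(p[:2]-O)@DX,(p[:2]-O)@DY],1)
for l in ("slot","rail_open","visor_mouth"):
  for q in spot_point("wrist",l)[:1]: print(l,q["score"],np.round(q["xy"]),D(atz("wrist",q["xy"],{"slot":114,"rail_open":175,"visor_mouth":187}[l],m)))
```

```text
[ 469.44341716 -216.10155758  361.43332764] 19.6833 [-0.43731281  0.11917674 -1.24352899]
[318 194]
tip [320.6, 195.7] 0.69
176 None [242 243 242 229 228 226 163  80  74  85  93 100 176 219 219 222 221 217
 217 216 219 214 216 220 216 214 218 218 216]
177 None [242 242 243 242 236 238 187  85  74  91  97 100 186 225 221 219 216 215
 218 217 218 216 218 217 214 220 218 219 215]
178 None [243 242 242 243 232 238 212 112  76  86  95  92 114 187 222 220 217 216
 217 217 216 218 214 218 214 216 220 219 218]
179 None [242 242 242 242 230 233 230 149  73  81  95  87  95 182 224 218 220 220
 213 214 217 216 216 219 216 218 216 216 219]
180 None [241 242 243 242 234 224 230 165  81  77  90  93  98 182 222 214 220 219
 216 222 213 217 219 219 219 218 217 217 216]
181 None [243 244 242 243 240 236 239 187  82  73  92  89  99 181 222 223 220 218
 219 214 219 218 217 217 215 219 222 220 217]
182 None [241 242 243 244 242 231 237 213 110  78  88  91  93 111 187 221 218 216
 220 219 218 219 218 214 217 212 215 219 216]
183 None [242 243 243 243 243 229 234 233 146  79  82  92  87  94 181 223 221 21
[... 2769 characters left out ...]
4(326)) [222 199 215 228 226 182  97  38  19   4   0  12   3   3   0  15  10  15
   2   6  21  58  91 150 208 223 224 223 220]
203 (np.int64(308), np.int64(329)) [218 221 221 182 102  51  11   2   2   0   4   6   2   5   2   4   7   1
  10   5  12   6   2  35  70  91 144 202 219]
204 (np.int64(306), np.int64(330)) [224 228 181  96  15   0   6   7   2   9   3   7   5  10  11  11  11   4
   5   1   1   3   7   7  10   6  34 105 194]
205 (np.int64(304), np.int64(331)) [178 108  53  17   4   6   0  12  15   2   4   1   0  12   7  15   5  14
   2  14   9  14   2   3   2   0   0  27 106]
slot 0.74 [446. 146.] [81.6 68.9]
rail_open 0.95 [398. 164.] [ 1.6 55.1]
visor_mouth 0.96 [395. 206.] [-1.  9.]
```

step_arm(
  commands="0 0.3 1.5 0 0 0 0; 0 0.8 4 0 0 0 0; 0 1.4 7 0 0 0 0; 0 2.1 10 0 0 0 0; 0 2.8 13 0 0 0 0; 0 3.4 16 0 0 0 0; 0 3.7 17.4 0 0 0 0; 0 3.7 17.4 2.5 0 0 0; 0 3.7 17.4 5 0 0 0; 0 3.7 17.4 5.5 0 0 0; 0 3.7 17.4 5.5 0 0 0; 0 3.7 17.4 5.5 0 0 0; 0 3.7 17.4 5.5 0 0 0",
)

```text
time_s: 21.07
eef_pos: [639.5, -270.8, 308.7]
ee_rot: [0.002, 0.866, 0.5, 0.001]
force: [-0.2, -0.1, -2.4]
grip_width: 0.347
grip_force: 79.7
```

Run:
```python
from h import *
P,Q=pose(); s=sense(); print(P,s["time_s"],s["force"])
m=camera_model("wrist"); im=save("wrist","w13"); 
tip=P+Q@[0,0,138]; D=lambda p:np.round([(p[:2]-O)@DX,(p[:2]-O)@DY],1)
print("tip",tip,D(tip),proj("wrist",tip,m),"slot pred",proj("wrist",[*(O+85*DX+70*DY),114],m))
for q in spot_point("wrist","slot")[:1]: print(q["score"],q["xy"],D(atz("wrist",q["xy"],114,m)))
for q in trace("wrist","slot")[:1]: print(q["rect"],q["score"],q["mask"].sum()); M=q["mask"]; np.save("m13.npy",M)
for q in trace("wrist","screwdriver")[:1]: print(q["rect"])
c=np.round(proj("wrist",[*(O+85*DX+70*DY),114],m)).astype(int)
g=im[c[1]-34:c[1]+30,c[0]-34:c[0]+34].astype(int).sum(2)//30
for r in range(0,64,2): print(c[1]-34+r,"".join("%2d "%v for v in g[r,::2]))
```

```text
[ 639.46082311 -270.75254289  308.72734133] 21.0667 [-0.17251607 -0.05920765 -2.38303357]
tip [ 639.91415716 -271.12690889  170.72859373] [86.3 70.5] [318.42255313 194.06820794] slot pred [317.02049588 182.08044159]
0.56 [318.2, 181.1] [86.4 71.2]
[319.5, 180.1, 32.3, 28.7] 0.8 565
[316.6, 256.5, 65.1, 130.4]
148 12 15 16 15 16 16 15 16 15 16 15 15 15 15 15  6  4  5  4  5  5  5  5  5  5  5  5  5 11 15 15 15 15 14 
150 12 15 15 16 16 16 15 16 15 15 16 15 15 15 16 12  5  8  6  5  6  5  5  4  5  5  5  5 15 15 15 15 15 15 
152 11 15 15 16 16 16 15 16 16 16 16 16 15 15 16 16  6 10  8  5  5  5  5  6  5  5  5  6 15 15 15 15 15 15 
154 11 15 16 16 16 15 15 16 15 16 16 16 15 15 16 16 11 10  9  5  6  5  5  5  5  5  4 12 15 15 15 15 15 15 
156 12 15 16 15 15 16 16 16 16 15 16 16 15 16 16 16 16 11  9  5  5  5  6  5  5  5 12 15 15 14 15 15 15 15 
158 11 15 16 16 16 15 16 16 16 16 16 16 16 16 12  6  7  7  7  5  5  5  5  5  5  6 15 15 15 15 15 15 15 15 
160 11 15 16 16 16 16 16 16 16 15 15 16 12  6  5  5  5  6  6  5  5  5  5 15 15 16 16 15 15 15 15 15 15 15 
162 11 15 16 16 16 16 16 16 16 16 16 12 
[... 1933 characters left out ...]
4 23  5  6  6  6  7 24 20 16 15 15 15 15 16 15 15 16 15 15 
200  6  5  5  5  6 16 16 16 16 16 16 16 16 16 17 14  6  7  5  4  5 15 16 15 15 15 15 15 15 15 15 15 15 14 
202  7  5  5  5  5 17 16 16 16 16 16 17 16 13  3  0  0  1  1  0  1  4 10 16 16 15 15 15 16 15 15 15 15 15 
204  7  5  4  3  4 17 16 16 16 16 16 17  6  0  1  0  1  0  0  0  0  0  0  1  7 16 16 15 15 15 15 16 15 15 
206  8  3 11 18 12 11 16 16 16 16  9  0  0  1  1  1  0  1  1  1  0  0  1  0  0  7 16 15 15 15 15 16 15 14 
208  7  6 21 21 22 13 15 17 17 13  1  0  1  1  0  2  1  1  0  0  2  2  1  1  0  0  7 16 16 16 16 16 11 11 
210  8  8 21 21 22 13  5  6  4  2  1  1  1  0  0  0  0  0  0  0  1  1  0  0  0  0  0  4  5  6  4  5  7  5
```

step_arm(
  commands="0 0 0 1 0 0 0; 0 0 0 2.5 0 0 0; 0 0 0 4 0 0 0; 0 0 0 5 0 0 0; 0 0 0 5.3 0 0 0; 0 0 0 5.3 0 0 0; 0 0 0 5.3 0 0 0; 0 0 0 5.3 0 0 0",
)

```text
time_s: 21.93
eef_pos: [639.6, -270.7, 254.6]
ee_rot: [0.001, 0.866, 0.5, 0.0]
force: [0.6, -0.0, -0.9]
grip_width: 0.348
grip_force: 79.7
```

step_arm(
  commands="0 0 0 0.2 0 0 0; 0 0 0 0.4 0 0 0; 0 0 0 0.6 0 0 0; 0 0 0 0.8 0 0 0; 0 0 0 0.8 0 0 0; 0 0 0 0.8 0 0 0",
)

```text
time_s: 22.43
eef_pos: [639.3, -270.6, 245.3]
ee_rot: [0.0, 0.866, 0.5, -0.0]
force: [-0.5, -0.1, -2.2]
grip_width: 0.348
grip_force: 79.7
```

step_arm(
  commands="0 0 0 0 0 0 0.05; 0 0 0 0 0 0 0.13; 0 0 0 0 0 0 0.22; 0 0 0 0 0 0 0.31; 0 0 0 0 0 0 0.4; 0 0 0 0 0 0 0.49; 0 0 0 0 0 0 0.58; 0 0 0 0 0 0 0.67; 0 0 0 0 0 0 0.76; 0 0 0 0 0 0 0.8; 0 0 0 0 0 0 0.8",
)

```text
time_s: 23.35
eef_pos: [639.4, -270.4, 245.6]
ee_rot: [0.0, 0.992, 0.123, 0.0]
force: [1.3, 0.7, -0.5]
grip_width: 0.349
grip_force: 79.7
```

Run:
```python
from h import *
s=sense(); print(s["time_s"],s["force"],s["wrist_torque"],s["eef_pos"],s["joints"])
```

```text
23.35 [ 1.29219742  0.7007431  -0.46418574] [ 0.28874368 -0.10294918  0.02603612] [ 639.44531182 -270.40899236  245.58337762] [-5.68345633e-01  7.15125310e-01  8.80335114e-01 -1.03290134e-04
  1.54506225e+00  7.56688693e-01]
```

step_arm(
  commands="0 0 0 0 0 0 0.08; 0 0 0 0 0 0 0.17; 0 0 0 0 0 0 0.26; 0 0 0 0 0 0 0.35; 0 0 0 0 0 0 0.44; 0 0 0 0 0 0 0.53; 0 0 0 0 0 0 0.62; 0 0 0 0 0 0 0.7; 0 0 0 0 0 0 0.75; 0 0 0 0 0 0 0.75; 0 0 0 0 0 0 0.75",
)

```text
time_s: 24.27
eef_pos: [639.6, -270.4, 245.5]
ee_rot: [0.0, 0.969, -0.247, 0.001]
force: [2.3, 2.6, -0.8]
grip_width: 0.344
grip_force: 79.6
```

Run:
```python
from h import *
s=sense(); print(s["time_s"],s["force"],s["wrist_torque"],s["eef_pos"],s["tau"])
im=save("wrist","w14"); m=camera_model("wrist"); D=lambda p:np.round([(p[:2]-O)@DX,(p[:2]-O)@DY],1)
c=np.round(proj("wrist",[*(O+86*DX+70.5*DY),114],m)).astype(int); print(c)
g=im[c[1]-30:c[1]+22,c[0]-34:c[0]+34].astype(int).sum(2)//30
for r in range(0,52,2): print(c[1]-30+r,"".join("%2d "%v for v in g[r,::2]))
```

```text
24.2667 [ 2.26936782  2.6433747  -0.81259229] [ 0.44135567 -0.55875492 -0.03005376] [ 639.61259247 -270.35792203  245.53289719] [ -1.51206527 -60.45744181 -27.45147407  -0.85510405   0.2824325
   0.20734751]
[318 195]
165  5  5  4  5  5 13 13 13 13 13 13  9  6 10  5  4  4  5  5  5  9 11 14 14 14 14 14 14 14 14 14 14 15 14 
167  5  5  5  4  4  5  5  6 13 13 13  9  5  4  4  4  4  4  4  4 10 14 14 14 14 14 15 14 14 14 14 14 15 15 
169  5  5  4  4  4  4  5  4 10 13 13  5  4  5  4  5  7  7  6  6  5 14 14 14 14 14 14 14 14 14 14 15 15 14 
171  4  4  5  5  4  5  4  5  5 12  6  4  5  7  7  7  7  8  8  7  7  7  9 13 14 14 14 13 14 14 14 15 14 15 
173  5  5  4  5  5  4  5  5  4  4  5  7  8  8  9  9 10 10 10  9  9  8  8  7 11 14 14 14 14 14 15 14 14 14 
175  5  5  5  4  5  4  5  4  5  6  8  9  9  9 10 10 10 10  9 10 10 10  9 14 12  8 13 14 13 14 14 14 14 14 
177  5  4  4  5  5  4  4  5  5  8  9  9 10 10  9  9  9  9 10  9  9 10  9 19 20 16 11 14 14 14 14 14 14 14 
179  4  4  5  4  5  4  5  5  7  9 10 10 10 10  8  3  2  5  6  6  7  9 11 25 24 22 18 11 14 14 14 14 14 14 
181  5  4  4  5  5  4  4  
[... 1198 characters left out ...]
0  0  0  0  0  0  0  0  2 11 14 10 23 24 22 14 13 13 13 13 
205  5 12 12 11 12 13  8  8  9  9  4  1  0  0  1  0  0  1  0  0  0  0  0  0  3 21 23 23 17 13 12 14 14 13 
207  4  6 12 12 12 12 12 13 21 12  0  0  0  1  0  1  0  1  0  1  1  1  0  0  0 11 24 21 13 12 13 13 13 13 
209  4 10 12 12 12 13 12 12 13  1  0  0  1  1  0  0  1  0  0  1  1  0  0  0  0  1  9 14 13 12 13 13 13 13 
211  4 12 12 12 12 12 12 12  3  0  1  0  0  0  1  1  0  0  0  0  0  1  0  1  0  0  0  9 13 13 13 13 13 13 
213  4 10 12 12 12 12 12  5  0  0  0  0  1  0  0  1  0  0  0  0  1  0  0  1  0  1  0  4 13 12 13 13 12 13 
215  5 12 12 12 12 12 12  2  0  1  0  0  0  1  1  0  0  1  0  0  0  1  0  0  1  1  0  1 12 12 12 13 13 12
```

step_arm(
  commands="0 0 0 0 0 0 0.06; 0 0 0 0 0 0 0.12; 0 0 0 0 0 0 0.17; 0 0 0 0 0 0 0.17; 0 0 0 0 0 0 0.17",
)

```text
time_s: 24.73
eef_pos: [639.6, -270.4, 245.6]
ee_rot: [0.0, 0.944, -0.329, 0.001]
force: [2.9, 1.4, -0.5]
grip_width: 0.342
grip_force: 79.6
```

```bash
cat > slot.py <<'E'
from h import *
import sys
s=sense(); print(s["time_s"],s["force"],s["wrist_torque"],s["eef_pos"],s["ee_rot"])
im=save("wrist",sys.argv[1]); m=camera_model("wrist"); g=im.astype(int).sum(2)
P,Q=pose(); c0=O+86*DX+70.5*DY
a=np.degrees(np.arctan2(Q[1,0],Q[0,0])); print("tool x yaw rel rail",a-60)
best=[]
for sel in np.arange(1.2,1.75,.02):   # darkness along slot floor line at the visible far end
    t=np.radians(60)-sel; d=np.array([np.cos(t),np.sin(t)])
    if d@Q[:2,0]<0: d=-d
    v=[]
    for r in np.arange(10,16,1): 
        px=proj("wrist",[*(c0+r*d),109],m); v.append(cv2.getRectSubPix(im.astype(np.float32).mean(2),(1,1),(float(px[0]),float(px[1])))[0,0])
    best.append((round(np.mean(v)),round(sel,2)))
print(best)
E
python3 slot.py w15
```

```text
24.7333 [ 2.89495495  1.37652326 -0.47006815] [ 0.56778247 -0.8147958   0.06116344] [ 639.56628365 -270.43878832  245.55277794] [ 1.32247022e-04  9.44384714e-01 -3.28841823e-01  7.41766594e-04]
tool x yaw rel rail -98.40594557419332
[(57, np.float64(1.2)), (54, np.float64(1.22)), (51, np.float64(1.24)), (47, np.float64(1.26)), (42, np.float64(1.28)), (36, np.float64(1.3)), (31, np.float64(1.32)), (25, np.float64(1.34)), (21, np.float64(1.36)), (17, np.float64(1.38)), (14, np.float64(1.4)), (11, np.float64(1.42)), (9, np.float64(1.44)), (8, np.float64(1.46)), (9, np.float64(1.48)), (10, np.float64(1.5)), (11, np.float64(1.52)), (13, np.float64(1.54)), (15, np.float64(1.56)), (17, np.float64(1.58)), (20, np.float64(1.6)), (24, np.float64(1.62)), (30, np.float64(1.64)), (36, np.float64(1.66)), (42, np.float64(1.68)), (48, np.float64(1.7)), (51, np.float64(1.72)), (55, np.float64(1.74))]
```

step_arm(
  commands="0 0 0 0 0 0 0.05; 0 0 0 0 0 0 0.1; 0 0 0 0 0 0 0.1; 0 0 0 0 0 0 0.1",
)

```text
time_s: 25.12
eef_pos: [639.5, -270.5, 245.6]
ee_rot: [0.0, 0.927, -0.376, 0.001]
force: [4.1, 1.3, -1.0]
grip_width: 0.343
grip_force: 79.6
```

```bash
python3 slot.py w16
```

```text
25.1167 [ 4.13073128  1.34418557 -1.03513404] [ 0.62370627 -1.02244135  0.04845811] [ 639.54491689 -270.47232779  245.55359152] [ 1.72467111e-04  9.26753294e-01 -3.75669771e-01  7.24834724e-04]
tool x yaw rel rail -104.13944293989341
[(113, np.float64(1.2)), (111, np.float64(1.22)), (105, np.float64(1.24)), (98, np.float64(1.26)), (92, np.float64(1.28)), (85, np.float64(1.3)), (79, np.float64(1.32)), (73, np.float64(1.34)), (67, np.float64(1.36)), (60, np.float64(1.38)), (54, np.float64(1.4)), (48, np.float64(1.42)), (43, np.float64(1.44)), (38, np.float64(1.46)), (33, np.float64(1.48)), (29, np.float64(1.5)), (26, np.float64(1.52)), (24, np.float64(1.54)), (23, np.float64(1.56)), (22, np.float64(1.58)), (21, np.float64(1.6)), (20, np.float64(1.62)), (20, np.float64(1.64)), (20, np.float64(1.66)), (22, np.float64(1.68)), (28, np.float64(1.7)), (34, np.float64(1.72)), (41, np.float64(1.74))]
```

step_arm(
  commands="0 0 0 0 0 0 0.05; 0 0 0 0 0 0 0.1; 0 0 0 0 0 0 0.1; 0 0 0 0 0 0 0.1",
)

```text
time_s: 25.5
eef_pos: [639.6, -270.5, 245.6]
ee_rot: [0.0, 0.907, -0.421, 0.001]
force: [4.9, 1.7, -0.3]
grip_width: 0.343
grip_force: 79.6
```

```bash
python3 slot.py w17
```

```text
25.5 [ 4.90488221  1.688202   -0.26874334] [ 0.62243948 -1.31614152  0.28098811] [ 639.55817209 -270.49227849  245.56001651] [ 1.61006115e-04  9.06861283e-01 -4.21428532e-01  7.61507025e-04]
tool x yaw rel rail -109.86480954866313
[(154, np.float64(1.2)), (149, np.float64(1.22)), (142, np.float64(1.24)), (135, np.float64(1.26)), (128, np.float64(1.28)), (121, np.float64(1.3)), (113, np.float64(1.32)), (106, np.float64(1.34)), (98, np.float64(1.36)), (89, np.float64(1.38)), (80, np.float64(1.4)), (71, np.float64(1.42)), (61, np.float64(1.44)), (52, np.float64(1.46)), (43, np.float64(1.48)), (36, np.float64(1.5)), (33, np.float64(1.52)), (33, np.float64(1.54)), (32, np.float64(1.56)), (31, np.float64(1.58)), (30, np.float64(1.6)), (29, np.float64(1.62)), (28, np.float64(1.64)), (27, np.float64(1.66)), (27, np.float64(1.68)), (29, np.float64(1.7)), (34, np.float64(1.72)), (42, np.float64(1.74))]
```

step_arm(
  commands="0 0 0 0 0 0 -0.06; 0 0 0 0 0 0 -0.1; 0 0 0 0 0 0 -0.1; 0 0 0 -0.5 0 0 -0.1; 0 0 0 -1.2 0 0 -0.1; 0 0 0 -2.5 0 0 -0.1; 0 0 0 -4.5 0 0 -0.1; 0 0 0 -7 0 0 -0.1; 0 0 0 -9.5 0 0 -0.1; 0 0 0 -11.5 0 0 -0.1; 0 0 0 -11.5 0 0 -0.1; 0 0 0 -11.5 0 0 -0.1; 0 0 0 -11.5 0 0 -0.1",
)

```text
time_s: 26.63
eef_pos: [638.9, -270.8, 359.0]
ee_rot: [0.001, 0.926, -0.377, -0.001]
force: [0.9, 0.3, -2.8]
grip_width: 0.344
grip_force: 79.7
```

Run:
```python
from h import *
P,Q=pose(); s=sense(); print(P,s["time_s"],s["force"],s["joints"])
m=camera_model("wrist"); im=save("wrist","w18"); tip=P+Q@[0,0,138]; 
for q in spot_point("wrist","screwdriver")[:1]: print("tip",q["xy"],q["score"],proj("wrist",tip,m))
for q in trace("wrist","slot")[:1]: print(q["rect"],q["score"])
c=np.round(proj("wrist",[*(O+86*DX+70.5*DY),114],m)).astype(int); print(c)
g=im[c[1]-30:c[1]+26,c[0]-34:c[0]+34].astype(int).sum(2)//30
for r in range(0,56,2): print(c[1]-30+r,"".join("%2d "%v for v in g[r,::2]))
rel((469,-216,361),tool(60),(P,Q)); rel((326.6,-296.8,361),tool(60),((469,-216,361),tool(60)))
```

```text
[ 638.88529245 -270.82558101  359.00534975] 26.6333 [ 0.86668924  0.25131614 -2.79315548] [-5.68851875e-01  7.24369819e-01  5.79306624e-01 -1.43968477e-03
  1.83951934e+00  1.77542489e+00]
tip [367.9, 192.6] 0.73 [317.82242121 193.58748514]
[318.0, 172.6, 27.3, 22.9] 0.85
[317 173]
143 10  6  3  3  3  3  4  5  7  9  8 10 10 12 13 13 13 13 14 13 13 14 13 14 14 14 14 14 14  5  4  4  5 10 
145  3  3  4  5  7  8  9  9 10 11 12 13 13 13 13 13 13 13 13 13 14 13 14 14 14 14 14 14 14  5  5  4  4 10 
147  6  8  8  9 10 11 11 12 13 13 12 13 13 13 13 13 13 13 13 13 13 14 14 14 14 14 14 14 14  5  5  5  4  9 
149  9 10 11 12 12 12 12 12 13 12 13 13 12 13 12 13 13 13 13 13 13 13 13 13 14 14 14 13 14  4  5  4  5  8 
151 11 12 12 12 12 12 12 12 12 13 13 12 12 13 13 13 13 13 13 13 13 13 14 14 14 14 14 14 14  9  4  5  4  6 
153 15 12 12 12 12 12 12 13 12 13 12 12 13 13 13 13 12 13 13 13 13 13 13 13 13 13 14 13 14  9  4  5  4  5 
155 12 11 11 12 12 12 12 12 12 12 13 13 12  9  8  8  6  7  8  8 10 13 13 13 13 13 13 14 14 11  4  5  4  4 
157 11 11 12 11 12 12 12 12 12 12 12  9  4  8 15 18 20 21 21 20 17 1
[... 1559 characters left out ...]
11 11 12 11 12 12 11 15 20 22 23 10  9 23 22 19 12 12 12 12 12 12 13 13 13  9 14 18 
189  9  8  7  9 11 12 12 11 11 12 11 12 12 12 11 12 15  7  6 16 16 12 12 12 13 12 12 13  5  5  5  3 16 17 
191 22 22 18  9 11 11 11 12 12 11 12 12 11 12 12 12 12  7  5 14 21 12 12 12 12 13 12 12  4  4  5  3 12 17 
193 21 22 22  7 10 11 11 11 11 12 11 12 11 11 12 12  9  4  5  7 24 12 12 12 13 13 12 12  5  4  4  3  2  3 
195 21 21 22 10 10 11 11 12 11 11 11 12 12 12 12 11  6  5  5  5 12 12 12 12 12 12 11 11  4  3  5  6  6  6 
197 21 22 22 15  8 11 11 11 12 12 11 11 12 12 12  9  5  5  5  5  5 11 11 11 10  9  5  6  6  6  6  6  6  6 
rel -15.98 7.95 -0.17 0.000 0.002 -1.821
rel -14.12 -8.29 0.00 0.000 0.000 0.000
```

step_arm(
  commands="0 -0.5 0.25 -0.1 0 0 -0.06; 0 -1.5 0.7 -0.2 0 0 -0.17; 0 -2.5 1.2 -0.2 0 0 -0.28; 0 -3.5 1.7 -0.2 0 0 -0.39; 0 -4.5 2.2 -0.2 0 0 -0.5; 0 -5.5 2.7 -0.2 0 0 -0.61; 0 -6.5 3.2 -0.2 0 0 -0.72; 0 -7.5 3.7 -0.2 0 0 -0.83; 0 -8.5 4.2 -0.2 0 0 -0.94; 0 -9.5 4.7 -0.2 0 0 -1.05; 0 -10.5 5.2 -0.2 0 0 -1.16; 0 -11.5 5.7 -0.2 0 0 -1.27; 0 -12.5 6.2 -0.2 0 0 -1.38; 0 -13.5 6.7 -0.2 0 0 -1.49; 0 -14.5 7.2 -0.2 0 0 -1.6; 0 -15.3 7.6 -0.2 0 0 -1.71; 0 -16 7.95 -0.2 0 0 -1.8; 0 -16 7.95 -0.2 0 0 -1.821; 0 -16 7.95 -0.2 0 0 -1.821",
)

```text
time_s: 28.37
eef_pos: [469.1, -215.6, 362.1]
ee_rot: [0.0, 0.866, 0.5, -0.0]
force: [1.2, 0.1, -1.9]
grip_width: 0.342
grip_force: 79.8
```

step_arm(
  commands="0 -0.7 -0.4 0 0 0 0; 0 -2.5 -1.5 0 0 0 0; 0 -5 -3 0 0 0 0; 0 -7.5 -4.4 0 0 0 0; 0 -10 -5.9 0 0 0 0; 0 -12.5 -7.3 0 0 0 0; 0 -13.8 -8.1 1 0 0 0; 0 -14.1 -8.3 3.5 0 0 0; 0 -14.1 -8.3 5.5 0 0 0; 0 -14.1 -8.3 6.5 0 0 0; 0 -14.1 -8.3 6.5 0 0 0; 0 -14.1 -8.3 6.5 0 0 0; 0 -14.1 -8.3 6.5 0 0 0",
)

```text
time_s: 29.45
eef_pos: [327.1, -296.9, 298.2]
ee_rot: [0.001, 0.866, 0.5, -0.0]
force: [0.1, -0.7, -1.5]
grip_width: 0.343
grip_force: 79.8
```

Run:
```python
from h import *
P,Q=pose(); s=sense(); print(P,s["time_s"],s["force"],s["ee_rot"])
T=tool(60); rel((326.7,-297,P[2]),T); rel((326.7,-297,293),T)
m=camera_model("wrist"); im=save("wrist","w19"); t=np.array([318,194])
for q in spot_point("wrist","screwdriver")[:2]: print("tip",q["xy"],q["score"])
a=cv2.imread("pics/w11.png").astype(int).sum(2)//3; g=im.astype(int).sum(2)//3
for r in (180,184,190,194,198,204): print(r,(a[r,300:340]//10).tolist(),(g[r,300:340]//10).tolist())
```

```text
[ 327.11120945 -296.87089261  298.15688217] 29.45 [ 0.11542088 -0.71065053 -1.52658929] [ 1.23649648e-03  8.66028761e-01  4.99992656e-01 -1.32626661e-05]
rel -0.03 -0.03 -0.00 0.002 0.001 -0.000
rel -0.03 -0.03 0.52 0.002 0.001 -0.000
tip [318.9, 195.2] 0.85
180 [16, 16, 16, 15, 16, 16, 16, 16, 16, 14, 11, 7, 4, 3, 4, 3, 3, 4, 3, 4, 3, 4, 3, 4, 4, 3, 3, 4, 7, 12, 15, 15, 16, 16, 15, 15, 15, 15, 15, 15] [16, 16, 15, 16, 15, 16, 16, 16, 14, 10, 5, 3, 3, 3, 4, 4, 3, 4, 3, 3, 3, 3, 3, 3, 3, 4, 7, 11, 14, 15, 15, 15, 15, 16, 15, 15, 15, 15, 15, 15]
184 [15, 16, 15, 16, 16, 16, 15, 15, 16, 16, 14, 10, 8, 6, 3, 3, 3, 4, 3, 4, 4, 4, 4, 4, 3, 5, 7, 9, 13, 15, 15, 15, 15, 15, 15, 15, 15, 15, 15, 15] [15, 16, 16, 16, 15, 15, 16, 16, 16, 15, 14, 10, 7, 5, 4, 3, 3, 3, 3, 4, 3, 4, 5, 7, 7, 10, 14, 16, 16, 15, 15, 15, 16, 15, 15, 15, 15, 15, 15, 15]
190 [17, 16, 15, 16, 15, 16, 16, 16, 15, 15, 15, 15, 15, 15, 16, 16, 13, 9, 6, 6, 13, 17, 16, 16, 16, 15, 15, 15, 15, 15, 15, 15, 15, 15, 15, 16, 15, 15, 15, 15] [17, 15, 16, 15, 15, 16, 16, 16, 16, 16, 16, 16, 15, 16, 15, 16, 14, 9, 6, 6, 12, 16, 16, 1
[... 264 characters left out ...]
, 16, 15, 16, 16, 16, 12, 7, 6, 6, 6, 6, 6, 9, 13, 15, 16, 15, 15, 15, 15, 15, 15, 18, 21, 22, 22, 22, 22, 22, 22]
198 [22, 22, 22, 22, 22, 22, 23, 20, 17, 15, 15, 16, 16, 12, 6, 5, 5, 6, 6, 5, 6, 5, 5, 5, 12, 16, 16, 16, 15, 15, 16, 20, 21, 23, 22, 22, 22, 22, 22, 22] [22, 22, 22, 22, 22, 22, 22, 20, 16, 16, 15, 15, 16, 12, 7, 5, 6, 6, 5, 6, 6, 6, 5, 5, 12, 15, 15, 17, 20, 22, 22, 22, 22, 22, 22, 22, 22, 22, 22, 22]
204 [22, 22, 22, 23, 23, 23, 19, 10, 2, 0, 0, 0, 1, 0, 1, 0, 0, 1, 1, 0, 1, 0, 0, 1, 0, 0, 0, 0, 0, 1, 3, 11, 20, 23, 23, 22, 22, 22, 22, 22] [22, 22, 22, 23, 23, 23, 19, 10, 2, 0, 0, 0, 0, 0, 0, 0, 0, 1, 0, 1, 1, 1, 0, 0, 0, 0, 0, 0, 0, 1, 4, 11, 20, 23, 23, 22, 22, 22, 22, 22]
```

step_arm(
  commands="0 0 -0.07 0.5 0 0 0; 0 0 -0.07 2 0 0 0; 0 0 -0.07 4 0 0 0; 0 0 -0.07 5.5 0 0 0; 0 0 -0.07 6.5 0 0 0; 0 0 -0.07 7.5 0 0 0; 0 0 -0.07 8.5 0 0 0; 0 0 -0.07 9.5 0 0 0; 0 0 -0.07 9.5 0 0 0",
)

```text
time_s: 30.3
eef_pos: [326.0, -295.5, 200.8]
ee_rot: [-0.001, 0.866, 0.5, -0.0]
force: [-0.5, 0.8, -1.2]
grip_width: 0.348
grip_force: 79.8
```

step_arm(
  commands="0 0 0 1 0 0 0; 0 0 0 2 0 0 0; 0 0 0 3 0 0 0; 0 0 0 4 0 0 0; 0 0 0 5 0 0 0; 0 0 0 5.4 0 0 0; 0 0 0 5.4 0 0 0; 0 0 0 5.4 0 0 0",
)

```text
time_s: 30.97
eef_pos: [326.6, -296.5, 148.9]
ee_rot: [0.001, 0.866, 0.5, -0.0]
force: [1.0, 0.4, -0.8]
grip_width: 0.345
grip_force: 79.8
```

Inserted with no contact; settle the last few mm.

step_arm(
  commands="0 0 0 0.1 0 0 0; 0 0 0 0.2 0 0 0; 0 0 0 0.3 0 0 0; 0 0 0 0.37 0 0 0; 0 0 0 0.37 0 0 0; 0 0 0 0.37 0 0 0",
)

```text
time_s: 31.47
eef_pos: [326.5, -296.4, 145.2]
ee_rot: [0.001, 0.866, 0.5, -0.0]
force: [-0.0, 0.7, 3.9]
grip_width: 0.342
grip_force: 80.9
```

step_arm(
  commands="0.5 0 0 0 0 0 0; 0.8 0 0 0 0 0 0; 0.8 0 0 0 0 0 0; 0.8 0 0 0 0 0 0; 0.8 0 0 0 0 0 0; 0.8 0 0 -2 0 0 0; 0.8 0 0 -5 0 0 0; 0.8 0 0 -8 0 0 0; 0.8 0 0 -12 0 0 0; 0.8 0 0 -16 0 0 0; 0.8 -1 0 -20 0 0 0; 0.8 -2 0 -22 0 0 0; 0.8 -2 0 -22 0 0 0; 0.8 -2 0 -22 0 0 0; 0.8 -2 0 -22 0 0 0",
)

```text
time_s: 32.72
eef_pos: [316.2, -313.0, 363.4]
ee_rot: [-0.001, 0.866, 0.5, 0.0]
force: [-0.5, -0.7, -1.0]
grip_width: 0.799
grip_force: 0.0
```

Run:
```python
from h import *
P,Q=pose(); s=sense(); print(P,s["time_s"],s["force"],s["grip_width"])
D=lambda p:np.round([(p[:2]-O)@DX,(p[:2]-O)@DY],1)
save("wrist","w20"); save("side","s20"); save("top","t20"); m=camera_model("wrist")
for c in ("wrist","side","top"):
  mm=m if c=="wrist" else None
  for l,z in [("screwdriver",6),("stand",0),("grip",225),("hook",175),("station_marker",190),("coplin_jar",0),("sample_cup_3",0)]:
    for q in spot_point(c,l)[:1]:
      p=atz(c,q["xy"],z,mm); print(c,l,round(q["score"],2),np.round(q["xy"]),np.round(p),D(p))
```

```text
[ 316.23563847 -312.98377382  363.40129786] 32.7167 [-0.49278271 -0.69380933 -1.01062417] 0.7989966741038833
wrist screwdriver 0.72 [319. 152.] [ 326. -299.    6.] [-172.  -110.4]
wrist stand 0.88 [320. 150.] [ 330. -297.    0.] [-169.4 -106.9]
wrist grip 0.73 [481. 110.] [ 484. -318.  225.] [-25.5 -47.7]
wrist hook 0.7 [480. 110.] [ 508. -330.  175.] [  1.4 -46.8]
wrist coplin_jar 0.68 [443. 237.] [ 452. -558.    0.] [  66.5 -272. ]
side stand 0.92 [229. 257.] [ 332. -301.    0.] [-165.5 -109.2]
side grip 0.73 [292. 150.] [ 502. -307.  225.] [-14.8 -29.5]
side hook 0.88 [302. 172.] [ 516. -325.  175.] [  5.7 -38.3]
side station_marker 0.53 [300. 163.] [ 520. -312.  190.] [  2.9 -24.4]
side coplin_jar 0.76 [341. 299.] [ 461. -552.    0.] [  71.7 -262.8]
side sample_cup_3 0.5 [300. 227.] [ 533. -288.    0.] [1.8 2. ]
top screwdriver 0.58 [320. 284.] [ 330. -294.    6.] [-170.9 -104. ]
top stand 0.74 [322. 285.] [ 326. -298.    0.] [-172.  -109.5]
top grip 0.57 [308. 201.] [ 491. -317.  225.] [-19.7 -44. ]
top hook 0.67 [314. 198.] [ 507. -335.  175.] [  2.8 -51.7]
top station_marker 0.62 [400. 207.] [ 423. -517.  190.] [  21.6 -250.6]
top sample_cup_3 0.71 [275. 258.] [ 432. -200.    0.] [-129.3   27.6]
```

Run:
```python
from h import *
# w18 was taken at this wrist pose; rebuild its camera from the current tool-camera offset
P,Q=pose(); m=dict(camera_model("wrist")); off=Q.T@(np.array(m["eye"])-P); Rc=Q.T@rot(m)
P8=np.array([638.885,-270.826,359.005]); Q8=R.from_quat([.926,-.377,-.001,.001]).as_matrix()
q=R.from_matrix(Q8@Rc).as_quat(); m["rotation"]=[q[3],*q[:3]]; m["eye"]=P8+Q8@off
g=cv2.imread("pics/w18.png").astype(float).sum(2)/3
pts=[]
for r in range(164,181):
    w=np.clip(90-g[r,311:326],0,None); pts.append(atz("x",((w*np.arange(311,326)).sum()/w.sum(),r),110,m)[:2])
d=np.linalg.svd(np.array(pts)-np.mean(pts,0))[2][0]; print("selector",(60-np.degrees(np.arctan2(d[1],d[0])))%180, "deg")
```

```text
selector 89.02696911776712 deg
```

```bash
python3 -c "
from rig import *
print(finish_job())"
```

```text
the job is handed in; nothing more can be done
None
```

The job is handed in at about 33 s. The carrier hangs under the visor within about 2 mm of the marker clip, the selector is at its clockwise stop (measured 89°), and the screwdriver is back in its stand. I never went near the staining jar or the sample cup, but the final camera check did not locate the cup.

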